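# Make a found drawing caddy ready: new roll, instruments home

### The arm

A 6-joint arm with a two-finger parallel gripper is mounted at the origin on the work surface. World frame = base frame: x ahead of the robot, y to its left, z up, the work surface at z = 0. Lengths are in mm, angles in rad, forces in N, time in s.
With the tool pointing down it reaches from about 225 to 875 mm from the base axis. Payload 3.4 kg.
Tool frame: the origin (TCP) lies between the finger pads; the fingertips stand 17 mm ahead of it and the grasp point (between the pads) lies 2 mm behind it (env.nose_length is the distance from the TCP to the fingertips, in mm); z points along the fingers, y is the direction in which the jaws open and shut (so a half turn about z gives the same grasp; the last joint's range is limited). The gripper opens to 85 mm and grips with 20 to 120 N. Pads are 22 mm wide; open, the fingers measure 114 mm over their backs; the gripper's body (76 mm by 85 mm) begins 54 mm behind the grasp point. The pads swing forward as they close: fully open they stand 13 mm farther back than shut.
Start: joints at [1.041, 0.276, 1.505, -0, 1.361, -0.121], TCP at [228.588, 527.647, 219.328] pointing down, gripper open.
Joint ranges: [-2.89, 2.89], [-0.75, 2.08], [0.22, 2.7], [-1.18, 4.32], [0.11, 2.71], [-2.7, 2.7]. Speed limits (rad/s): [2.57, 2.57, 3.14, 3.14, 3.14, 3.14].

### API

Orientations are given as a rotation vector (axis times angle).
In Python, from station import env gives the robot as it stands.
- The arm moves only by the shell command python3 -m pendant 'ROWS' [FORCE]. ROWS is a JSON object of lists of equal length, an entry for each row: "delta_pos": the shift along the world's x, y, z in cm, a list of three; "rot": the turn, a rotation vector about the world's x, y, z in rad, a list of three; "fingers": the opening in per cent of the stroke, from 0 (shut) to 100 (fully open). In form: {"delta_pos": [[x, y, z], ...], "rot": [[rx, ry, rz], ...], "fingers": [fingers, ...]}. A call has 1 to 8 rows; each row is the pose to reach, as a shift and turn from the pose commanded when the call began; what a row does not reach only later rows make up. A row lasts 1/10 s, in which the tool goes at most 50 mm and 8.59 degrees, less where a joint would pass 70% of its speed; a pose out of reach is approached as far as the arm can. A call with a gripper value outside its range is refused whole. The fingers move at their own pace and stop on an object; FORCE is the grip in N (left out, the last holds). Time passes only in rows, so rows that repeat a pose let the fingers close. It gives the time, the measured TCP pose, the force and the opening at its end, in the units of the state.
- env.read_state(): the state, without advancing time (a new reading comes with each control period).
- env.capture(name): name is "scene" or "top"; returns a dict with "color" (400x640x3 uint8, blue, green, red), "fx", "fy", "cx", "cy" (pixels), "dist_coeffs" ([k1, k2, p1, p2, k3] as OpenCV has them; the pictures are not rectified), "T" (4x4, takes a point from camera to world coordinates). Camera axes: x right, y down, z forward; pixel columns grow to the right and rows downward; lengths in mm; the calibration is good to about 2 mm. A picture is of the moment at which its call begins. There is no depth.
- env.sign_off(): hands the job in, once; it reports no verdict.
The state is a dict: "time_s": time; "joint_pos": joint angles; "dq": joint speeds; "tau": joint torques, N m; "eef_pos": TCP position; "orientation": TCP orientation; "ft_force": force on the tool from outside, world axes, zero at the start; "wrist_torque": the same for the moment, N m; "finger_gap": opening from 0.0 (shut) to 1.0 (fully open).
Only numpy, scipy, OpenCV 4.12 (cv2) and the standard library are available. Lean on these libraries where they do the work, as an engineer would, in place of code of your own. Each camera call takes 0.05 s, during which the arm holds its last target. There are 200 camera calls.

### The job

A drawing caddy has turned up in lost property: make it ready for use again. Take the empty spool out of its roll holder and lay it in the blue box, press in the sprung spindle of the new paper roll to fit it between the two end cups so that both tips sit home in them, and put every drawing instrument lying on the bench flat on the floor of its own pocket in the tray; leave the other lost property where it is.

Things in the scene. Friction and masses are not known exactly. Their poses are not given: they have to be found in the camera images.
- caddy: Brown wooden drawing caddy fixed to the bench. Base 218 mm (x) by 206 mm (y), origin mid-underside, front at -x. Front 142 mm: tray, top 16 mm above the bench, with four grey-lined pockets 8 mm deep, one per instrument, 2 mm clearance all round. Behind: two cheeks at y +-93 to +-101 mm, x 59 to 103 mm, 68 mm high, with brass end cups facing each other; before them an 18 mm high tear strip.
- square: Green plastic L-square, 10 mm thick: long leg 116 x 20 mm (x -10 to 10, y -76 to 40 mm), short leg 20 mm wide (y -76 to -56 mm) running to x = +76 mm. Black grip bar on it: 14 mm thick, 36 mm long along the piece's y, top 38 mm above the underside. Origin: underside, below the bar's middle; z up. In its pocket its x, y axes lie along the caddy's.
- setsquare: Blue plastic 45 degree set square, 10 mm thick: right-angle corner at (-26, -22) mm, legs 68 mm along +x and +y, tips clipped 4 mm wide. Black grip bar on it: 14 mm thick, 36 mm long along the piece's x, top 38 mm above the underside. Origin: underside, below the bar's middle; z up. In its pocket its x, y axes lie along the caddy's.
- protractor: Orange plastic half-disc protractor, radius 50 mm, 10 mm thick: straight edge along its x at y = +21 mm, arc to y = -29 mm. Black grip bar on it: 14 mm thick, 36 mm long along the piece's x, top 38 mm above the underside. Origin: underside, below the bar's middle; z up. In its pocket its x, y axes lie along the caddy's.
- rule: Yellow plastic rule 140 mm (y) x 22 mm (x), 10 mm thick. Black grip bar on it: 14 mm thick, 36 mm long along the piece's y, top 38 mm above the underside. Origin: underside, below the bar's middle; z up. In its pocket its x, y axes lie along the caddy's. A half turn fits as well.
- square_place (a point): Point on the floor of the L-shaped pocket (8 mm above the bench) where the origin of the square lies when it is right in; fixed to the caddy, axes as the caddy's.
- setsquare_place (a point): Point on the floor of the triangular pocket (8 mm above the bench) where the origin of the setsquare lies when it is right in; fixed to the caddy, axes as the caddy's.
- protractor_place (a point): Point on the floor of the half-round pocket (8 mm above the bench) where the origin of the protractor lies when it is right in; fixed to the caddy, axes as the caddy's.
- rule_place (a point): Point on the floor of the long straight pocket (8 mm above the bench) where the origin of the rule lies when it is right in; fixed to the caddy, axes as the caddy's.
- cup_left (a point): Middle of the floor of the brass end cup at the caddy's +y side, 56 mm above the bench, opening toward the other cup: outer diameter 24 mm, bore 16 mm, 10 mm deep. 158 mm between the two rims, 178 mm from floor to floor, on a line parallel to the caddy's y.
- cup_right (a point): Middle of the floor of the brass end cup at the caddy's -y side, 56 mm above the bench, opening toward the other cup: outer diameter 24 mm, bore 16 mm, 10 mm deep. 158 mm between the two rims, 178 mm from floor to floor, on a line parallel to the caddy's y.
- roll: White stiff paper roll on its sprung spindle, 0.25 kg, axis along its y, origin on the axis mid-roll. Paper 44 mm diameter, 118 mm long: grip it round the middle. A grey 48 x 48 mm square flange at each end (outer faces y +-63 mm): on the bench its axis is 24 mm up and it does not roll. Tip to tip 184 mm free, 156 mm fully pressed, 178 mm fitted, so it is longer than the gap between the cup rims.
- plunger (a joint): How far the brass plunger is pressed into the spindle: 0 = fully out, 0.028 m = stop, about 0.006 m when the spindle is seated. Spring force 3 N plus 250 N/m. To fit: plunger into one cup with the other end raised about 14 degrees (so that flange and tip clear the other cup), press about 22 mm along the axis, level about the plunger's tip, let back.
- plunger_tip (a point): End of the sprung brass plunger (12 mm diameter, domed, radius 6 mm), on the roll's axis, 103 mm from the roll's origin on its +y side when free. Either end of the spindle may go in either cup.
- fixed_tip (a point): End of the fixed black tip (12 mm diameter, domed), on the roll's axis, 81 mm from the roll's origin on its -y side.
- spool: Empty spool hanging in the holder at the start: a spindle just like the roll's (same flanges, tips, plunger at +y and spring) with only its bare brown card core, 28 mm diameter, 0.1 kg; origin on the axis midway between the flanges, plunger in cup_left. It comes out as the roll goes in, in reverse: press toward the plunger, raise the other end, draw it out.
- empties: Blue open box for empty spools, fixed, 230 mm (x) x 100 mm (y), 45 mm high, walls and floor 4 mm; origin at the middle of its underside.
- empties_in (a point): Middle of the box's inner floor, 4 mm above the bench.
- boat: Bystander: wooden toy boat hull with a small deckhouse, 153 x 54 x 56 mm, loose; leave alone.
- keydisc: Bystander: chrome key ring disc, 46 mm diameter, 5 mm thick, with a hole, lying flat; leave alone.
- whistle: Bystander: carved pine whistle, 93 x 22 x 20 mm, loose; leave alone.
Mind the look-alikes: they are no part of the job. Leave any red or turquoise look-alike of the protractor alone. What is shaped like the roll but green is not meant.

How it is judged (in metres and radians):
At the end, for the whole second after the job is handed in: All at rest. Instruments present: in their pockets within 6 mm across, under 4 mm above the floor, tilt under 0.08, axes within 0.1 rad of the caddy's. Roll: a tip within 6 mm of each cup floor's middle, either way round. Spool: within 40 mm across of the box's middle, its axis under 42 mm up (horizontal distance between square and square_place below 0.006 m and z of square in the frame of square_place below 0.004 m and angle between each of square, setsquare, protractor, rule's own z axis and vertical below 0.08 rad and angle between the x axis of each of square, setsquare, protractor, rule and the x axis of caddy, either way round below 0.1 rad and linear speed of each of square, setsquare, protractor, rule, roll, spool below 0.02 m/s and horizontal distance between setsquare and setsquare_place below 0.006 m and z of setsquare in the frame of setsquare_place below 0.004 m and horizontal distance between protractor and protractor_place below 0.006 m and z of protractor in the frame of protractor_place below 0.004 m and horizontal distance between rule and rule_place below 0.006 m and z of rule in the frame of rule_place below 0.004 m and ((distance between plunger_tip and cup_left below 0.006 m and distance between fixed_tip and cup_right below 0.006 m) or (distance between fixed_tip and cup_left below 0.006 m and distance between plunger_tip and cup_right below 0.006 m)) and horizontal distance between spool and empties_in below 0.04 m and height (world z) of spool below 0.042 m); the robot touches nothing.
It fails at once if the boat, key disc or whistle is moved by more than 30 mm (distance of any of boat, keydisc, whistle from where it was at the start of the episode above 0.03 m).
Of square, setsquare, protractor, rule only 2 to 4 are there at a start; the rules pass over those that are not, and their reading is None.
At some moment in a run one of square, setsquare, protractor, rule, roll may be knocked a few centimetres aside while the robot is not near it.
It also fails if it takes over 208 s, if anything falls off the work surface, if the arm or the gripper's body presses on something with over 40 N, if the wrist force passes 120 N, or if a joint passes its speed limit or range.

## Working session

There is one attempt and no reset: what is moved stays moved. The work goes in short steps, Python scripts to look and compute and a shell command to move; the robot and the scene stay as the last step left them, time stands still between calls to the robot, and variables do not carry over. Pictures are saved under pics/ and viewed, about 12 in all and at most 16, crops included, and the job is handed in when it is done.

```bash
ls; mkdir -p pics; python3 - <<'E'
from station import env
import cv2
for n in("scene","top"):
    c=env.capture(n); cv2.imwrite(f"pics/{n}0.png",c["color"]); print(n,c["fx"],c["fy"],c["cx"],c["cy"],c["dist_coeffs"],c["T"])
print(env.read_state(), env.nose_length)
E
```

```text
pics
scene 514.8330989605726 514.8330989605726 322.3397337887726 202.19994918519973 [0.03396098 0.         0.         0.         0.        ] [[-5.51295810e-01  4.57284698e-01 -6.97827798e-01  1.60644850e+03]
 [ 8.34247483e-01  2.91915223e-01 -4.67778409e-01  6.37515356e+02]
 [-1.02013514e-02 -8.40045360e-01 -5.42420248e-01  9.11760983e+02]
 [ 0.00000000e+00  0.00000000e+00  0.00000000e+00  1.00000000e+00]]
top 448.30000504113417 448.30000504113417 318.36508670992765 208.55454478850376 [0.01721958 0.         0.         0.         0.        ] [[ 5.17703886e-02 -9.75695175e-01  2.12928986e-01  2.25890510e+02]
 [-9.98658763e-01 -5.07312186e-02  1.03449844e-02 -7.92044289e+01]
 [ 7.08595595e-04 -2.13178961e-01 -9.77012911e-01  1.49035084e+03]
 [ 0.00000000e+00  0.00000000e+00  0.00000000e+00  1.00000000e+00]]
{'time_s': 0.1, 'joint_pos': array([ 1.04101092e+00,  2.76516751e-01,  1.50600591e+00,  4.90074852e-05,
        1.36068874e+00, -1.20992221e-01]), 'dq': array([ 1.92417013e-05, -1.70422317e-03, -3.60139021e-03,  9.58817995e-05,
        1.99121943e-03,  1.47974165e-04]), 'tau': array([ 9.41254984e-04, -4.17699766e+01, -2.46407264e+01, -2.33681512e-04,
        5.73613273e-03, -2.38026848e-05]), 'eef_pos': array([228.30138353, 527.20652033, 218.53502415]), 'orientation': array([-6.37570360e-01, -3.07564081e+00,  2.38480882e-03]), 'ft_force': array([-0.17856863, -0.06503672,  0.29556784]), 'wrist_torque': array([-0.00629115, -0.07728136, -0.00023983]), 'finger_gap': 0.9987087402889007} 17.0
```

View pics/scene0.png

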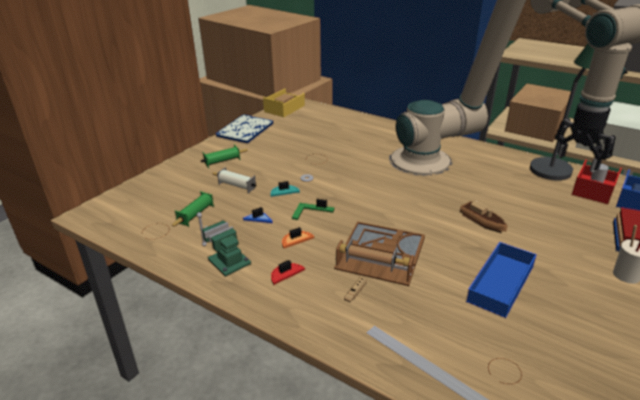

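View pics/top0.png

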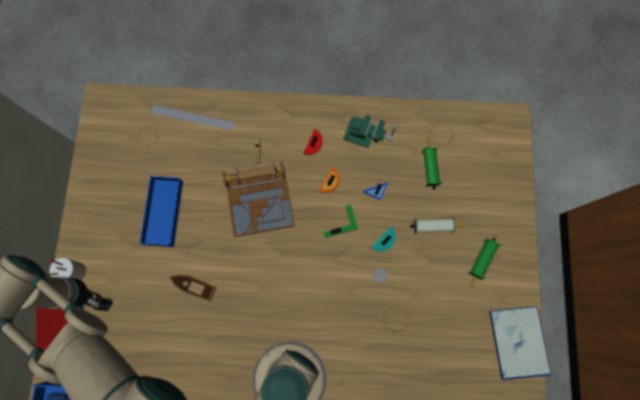

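The top view shows the caddy at about (260,203), the blue box at (161,211) and the white roll at (435,226). The green look-alikes are at (431,167) and (485,258). The candidate instruments are the green square (343,222), blue set square (377,190) and orange protractor (331,180). The red (314,142) and turquoise (385,240) protractors are decoys. I see no yellow rule. I'll confirm in crops.

```bash
python3 - <<'E'
import cv2
t=cv2.imread("pics/top0.png")
cv2.imwrite("pics/cropA.png",cv2.resize(t[120:260,205:315],None,fx=5,fy=5,interpolation=cv2.INTER_CUBIC)[:600])
cv2.imwrite("pics/cropB.png",cv2.resize(t[110:290,300:500],None,fx=4,fy=4,interpolation=cv2.INTER_CUBIC)[:600])
E
```

```text
(no output)
```

View pics/cropA.png

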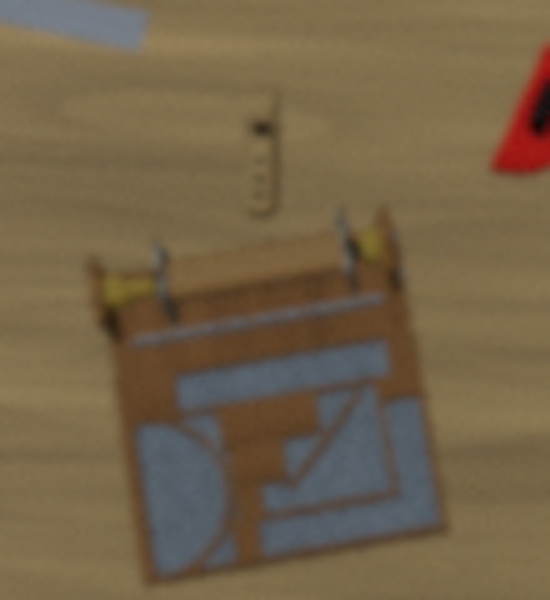

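View pics/cropB.png

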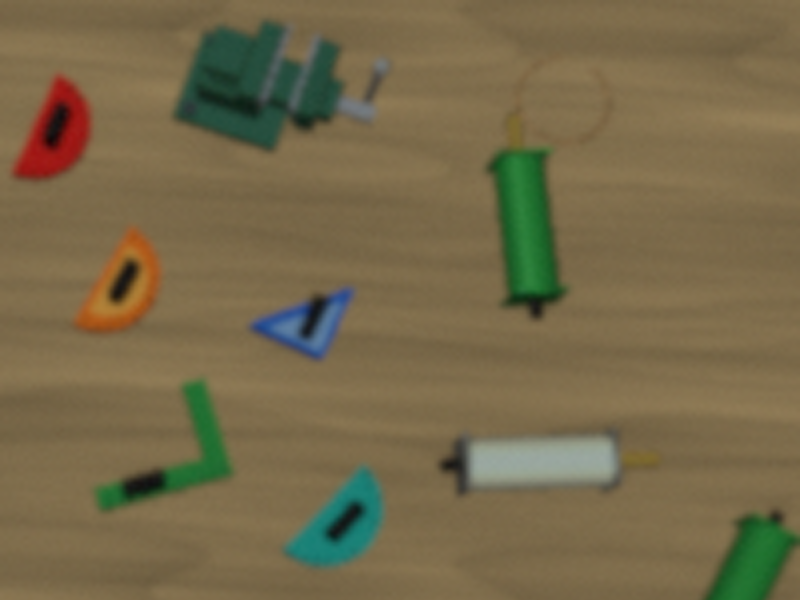

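Crop A shows the caddy. Its spool hangs between the brass cups at (130,288) and (368,243), the L pocket is at the bottom and right, and the triangle corner is at (390,495). The half-round pocket has its straight edge on the left, and the rule pocket is at (285,373). The whistle is at (262,165).

In crop B:
- **To use:** orange protractor (125,285), blue set square (310,325), green L-square with its corner at (230,475), and the white roll with its black tip at (447,465) and brass plunger at (650,460).
- **Look-alikes, left alone:** the red (55,130) and turquoise (340,520) half-discs, both green rolls, and the green vice.

Next I'll write a model-fitting helper.

```bash
cat > lib.py <<'E'
import numpy as np, cv2
from scipy.optimize import minimize
from scipy.spatial.transform import Rotation as R
from station import env
K=lambda c:np.array([[c["fx"],0,c["cx"]],[0,c["fy"],c["cy"]],[0,0,1.]])
def proj(c,P):
    T=np.linalg.inv(np.array(c["T"])); 
    return cv2.projectPoints(np.asarray(P,float),cv2.Rodrigues(T[:3,:3])[0],T[:3,3],K(c),np.array(c["dist_coeffs"]))[0][:,0]
def ray(c,uv,z):
    n=cv2.undistortPoints(np.array([[uv]],float),K(c),np.array(c["dist_coeffs"]))[0,0]
    T=np.array(c["T"]); d=T[:3,:3]@[n[0],n[1],1]; o=T[:3,3]; return o+d*(z-o[2])/d[2]
arc=[(50*np.cos(a),21-50*np.sin(a)) for a in np.linspace(0,np.pi,25)]
POLY=dict(square=[(-10,-76),(76,-76),(76,-56),(10,-56),(10,40),(-10,40)],
 setsquare=[(-26,-22),(42,-22),(42,-18),(-22,46),(-26,46)], protractor=arc)
BAR=dict(square=(7,18),setsquare=(18,7),protractor=(18,7))
def prism(poly,z0,z1):
    p=np.array(poly,float); b=np.c_[p,np.full(len(p),z0)]; t=np.c_[p,np.full(len(p),z1)]
    return [b,t]+[np.array([b[i],b[i-1],t[i-1],t[i]]) for i in range(len(p))]
def box(hx,hy,z0,z1): return prism([(-hx,-hy),(hx,-hy),(hx,hy),(-hx,hy)],z0,z1)
S=8
def render(c,faces,q,z,roi,Rm=None):
    x0,y0,x1,y1=roi; im=np.zeros(((y1-y0)*S,(x1-x0)*S),np.uint8)
    M=R.from_euler('z',q[2]).as_matrix() if Rm is None else Rm
    for f in faces:
        uv=proj(c,f@M.T+[q[0],q[1],z]); uv=(uv-[x0,y0]+.5)*S-.5
        cv2.fillPoly(im,[np.round(uv*16).astype(np.int32)],255,shift=4)
    a=cv2.resize(im,None,fx=1/S,fy=1/S,interpolation=cv2.INTER_AREA)/255.
    return cv2.GaussianBlur(a,(0,0),1.0)
def fit(c,mask,faces,q0,z,W=None,pad=25):
    """mask: float image 0..1; fit x,y,yaw"""
    P=np.concatenate(faces)@R.from_euler('z',q0[2]).as_matrix().T+[q0[0],q0[1],z]
    uv=proj(c,P); x0,y0=np.maximum(uv.min(0)-pad,0).astype(int); x1,y1=np.minimum(uv.max(0)+pad,[640,400]).astype(int)
    m=mask[y0:y1,x0:x1]
    w=1 if W is None else W[y0:y1,x0:x1]
    def f(p):
        a=render(c,faces,[q0[0]+p[0],q0[1]+p[1],q0[2]+p[2]/40],z,(x0,y0,x1,y1)); return float((w*(a-m)**2).sum())
    best=None
    for s in (8,2):
        p0=np.zeros(3) if best is None else best.x
        best=minimize(f,p0,method='Nelder-Mead',options=dict(initial_simplex=[p0,p0+[s,0,0],p0+[0,s,0],p0+[0,0,s]],xatol=.03,fatol=1e-4,maxiter=300))
    return np.array([q0[0]+best.x[0],q0[1]+best.x[1],q0[2]+best.x[2]/40]),best.fun
def cmask(img,name):
    h=cv2.cvtColor(img,cv2.COLOR_BGR2HSV).astype(float); f=img.astype(float); b,g,r=f[...,0],f[...,1],f[...,2]
    d={'square':(g-r)/45,'setsquare':(b-r)/60,'protractor':(r-b-55)/60,'grey':(b-r+18)/30}[name]
    return np.clip(d,0,1)
def piece(c,name,q0,z,dark=True):
    faces=prism(POLY[name],0,10); bx,by=BAR[name]; faces=faces+box(bx,by,10,38)
    m=cmask(c["color"],name)
    if dark: m=np.maximum(m,np.clip((75-c["color"].max(2).astype(float))/40,0,1))
    return fit(c,m,faces,q0,z,pad=8)
E
python3 - <<'E'
from lib import *
c=env.capture("top"); s=c["color"]
A=lambda u,v:(205+u/5-.4,120+v/5-.4); B=lambda u,v:(300+u/4-.4,110+v/4-.4)
def px(t): u,v=t; return s[round(v),round(u)].tolist()
print("wood",px(A(500,300)),px(B(400,400)),"brown",px(A(270,430)),"grey",px(A(180,500)),px(A(400,540)))
print("green",px(B(215,440)),"blue",px(B(270,325)),px(B(300,330)),"or",px(B(140,240)),px(B(105,305)),"bar",px(B(125,280)),"white",px(B(540,460)))
print("caddy FL,FR",ray(c,A(150,583),16),ray(c,A(447,530),16))
q0={}
for n,(u,v,yaw) in dict(square=(143,485,.15),setsquare=(315,315,-.46),protractor=(125,282,-.52)).items():
    p=ray(c,B(u,v),38); q=[p[0],p[1],yaw]; print(n,np.round(q,2),[np.round(x,3) for x in piece(c,n,q,0)])
print("roll ends",ray(c,B(462,465),24),ray(c,B(616,459),24), "box",ray(c,(161,211),30),"boat",ray(c,(193,287),20))
E
```

```text
wood [73, 105, 123] [76, 109, 128] brown [39, 66, 92] grey [101, 94, 83] [64, 92, 110]
green [49, 110, 33] blue [150, 90, 50] [76, 60, 43] or [31, 88, 167] [54, 124, 171] bar [19, 26, 30] white [159, 167, 154]
caddy FL,FR [438.9904699  209.17125869  16.        ] [484.82621714  14.61398718  16.        ]
square [ 4.7055e+02 -1.2334e+02  1.5000e-01] [array([ 4.74077e+02, -1.24188e+02,  3.28000e-01]), np.float64(18.631)]
setsquare [ 6.2199e+02 -2.6080e+02 -4.6000e-01] [array([ 6.23982e+02, -2.61577e+02, -3.93000e-01]), np.float64(15.575)]
protractor [ 6.4239e+02 -1.0068e+02 -5.2000e-01] [array([ 6.48448e+02, -9.95290e+01, -4.79000e-01]), np.float64(25.388)]
roll ends [ 503.47711636 -387.22540802   24.        ] [ 515.19538152 -514.53739779   24.        ] box [508.70545417 457.94481378  30.        ] boat [266.5689649  326.97160685  20.        ]
```

```bash
cat >> lib.py <<'E'
def overlay(c,items,x0,y0,x1,y1,k,fn):
    """items: (faces,pos,Rm)"""
    im=cv2.resize(c["color"][y0:y1,x0:x1],None,fx=k,fy=k,interpolation=cv2.INTER_CUBIC)
    for faces,p,M in items:
        for f in faces:
            uv=(proj(c,np.asarray(f,float)@M.T+p)-[x0,y0]+.5)*k-.5
            cv2.polylines(im,[np.round(uv*16).astype(np.int32)],True,(255,255,255),1,shift=4)
    cv2.imwrite(fn,im)
rz=lambda a:R.from_euler('z',a).as_matrix()
E
python3 - <<'E'
from lib import *
c=env.capture("top"); it=[]; ms=[]
for n,q in dict(square=[474,-124,.328],setsquare=[624,-261.6,-.393],protractor=[648,-99.5,-.48]).items():
    it.append((prism(POLY[n],0,10)[:2]+[box(*BAR[n],10,38)[1]],[q[0],q[1],0],rz(q[2])))
    ms.append(cmask(c["color"],n)[160:250,312:412])
overlay(c,it,312,160,412,250,6,"pics/ov1.png")
im=cv2.imread("pics/ov1.png"); m=cv2.resize((np.hstack(ms[:1]+ms[1:])*255).astype('uint8'),(600,180))
m=cv2.cvtColor(m,cv2.COLOR_GRAY2BGR); cv2.imwrite("pics/ov1.png",np.vstack([im[:420],m]))
E
```

```text
(no output)
```

View pics/ov1.png

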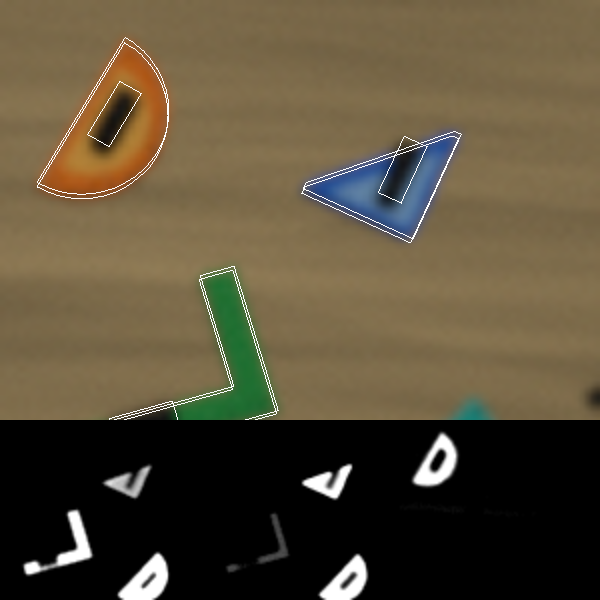

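The overlay fits all three pieces well: protractor (105,120), set square (385,185) and square (240,370). Now I'll fit the caddy, the pockets, the roll and the box.

```bash
cat >> lib.py <<'E'
def grow(poly,d):
    p=np.array(poly,float); n=len(p); out=[]
    A=.5*sum(p[i-1][0]*p[i][1]-p[i][0]*p[i-1][1] for i in range(n)); s=np.sign(A)
    for i in range(n):
        e1=p[i]-p[i-1]; e2=p[(i+1)%n]-p[i]; n1=s*np.array([e1[1],-e1[0]])/np.linalg.norm(e1); n2=s*np.array([e2[1],-e2[0]])/np.linalg.norm(e2)
        out.append(p[i]+d*(n1+n2)/(1+n1@n2))
    return out
RULE=[(-11,-70),(11,-70),(11,70),(-11,70)]
E
cat > pockets.py <<'E'
from lib import *
c=env.capture("top"); f=c["color"].astype(float); b,g,r=f[...,0],f[...,1],f[...,2]
gm=np.clip((b-r+50)/65,0,1)
A=lambda u,v:(205+u/5-.4,120+v/5-.4)
yaw=.231; res={}
cen={'rule':A(285,373),'square':None,'setsquare':A(390,495),'protractor':A(137,500)}
off={'setsquare':(-28,-24),'protractor':(0,23),'rule':(0,0)}
FR=np.array([484.8,14.6]); Rr=rz(yaw)[:2,:2]
FR=FR+Rr@[-2,-3]
def run(n,poly,q0,z=16):
    top=grow(poly,2)
    fc=[np.c_[top,np.zeros(len(top))]]
    # band weight about outline
    q=np.array(q0)
    for it in range(3):
        uv=proj(c,fc[0]@rz(q[2]).T+[q[0],q[1],z]); W=np.zeros((400,640),np.float32)
        m8=np.zeros((400*4,640*4),np.uint8); cv2.polylines(m8,[np.round(((uv+.5)*4-.5)*16).astype(np.int32)],True,255,thickness=12,shift=4)
        W=cv2.resize(m8,(640,400),interpolation=cv2.INTER_AREA)/255.
        q,e=fit(c,gm,fc,q,z,W=W,pad=8)
    res[n]=q; print(n,np.round(q,3),round(e,2)); return q
P=lambda n:ray(c,cen[n],16)[:2]
run('rule',RULE,[*P('rule'),yaw])
run('setsquare',POLY['setsquare'],[*(P('setsquare')-Rr@off['setsquare']),yaw])
run('protractor',POLY['protractor'],[*(P('protractor')-Rr@off['protractor']),yaw])
run('square',POLY['square'],[*(FR+Rr@[6+10,6+76]),yaw])
# caddy: brown or grey vs wood
cm=np.clip(np.maximum((115-r)/22,0),0,1); cm=np.maximum(cm,gm)
q=np.array([*(FR+Rr@[109,103]),yaw])
for it in range(3):
    W=np.zeros((400,640),np.uint8); uv=proj(c,np.c_[np.array([(-130,-125),(28,-125),(28,125),(-130,125)]),np.full(4,16)]@rz(q[2]).T+[q[0],q[1],0])
    cv2.fillPoly(W,[np.round(uv).astype(np.int32)],1)
    inn=proj(c,np.c_[np.array([(-103,-97),(60,-97),(60,97),(-103,97)]),np.full(4,16)]@rz(q[2]).T+[q[0],q[1],0]); cv2.fillPoly(W,[np.round(inn).astype(np.int32)],0)
    q,e=fit(c,cm,box(109,103,0,16),q,0,W=W.astype(float),pad=10)
print("caddy",np.round(q,3),round(e,2)); res['caddy']=q
M=rz(q[2])
for n in ('rule','setsquare','protractor','square'): print(n,"in caddy",np.round(M[:2,:2].T@(res[n][:2]-q[:2]),1))
it=[([np.c_[grow(p,2),np.zeros(len(p))]],[*res[n][:2],16],rz(res[n][2])) for n,p in dict(POLY,rule=RULE).items()]
it.append((box(109,103,0,16)[:2],[q[0],q[1],0],M))
cup=lambda s:[np.array([(12*np.cos(a),0,12*np.sin(a)) for a in np.linspace(0,6.28,20)])+[81,s*79,56]]
it+=[(cup(1),[q[0],q[1],0],M),(cup(-1),[q[0],q[1],0],M)]
it.append(([np.array([(81,-63,80),(81,63,80),(81,63,32),(81,-63,32)])],[q[0],q[1],0],M))
overlay(c,it,215,155,305,245,6,"pics/ov2.png")
E
python3 pockets.py
```

```text
rule [5.85531e+02 1.33341e+02 2.33000e-01] 5.43
setsquare [5.30399e+02 8.39590e+01 2.15000e-01] 25.78
protractor [5.00464e+02 1.94368e+02 2.42000e-01] 6.78
square [4.82852e+02 9.89290e+01 2.38000e-01] 15.56
caddy [5.68421e+02 1.38535e+02 2.34000e-01] 21.57
rule in caddy [15.4 -9. ]
setsquare in caddy [-49.6 -44.3]
protractor in caddy [-53.2  70. ]
square in caddy [-92.4 -18.7]
```

View pics/ov2.png

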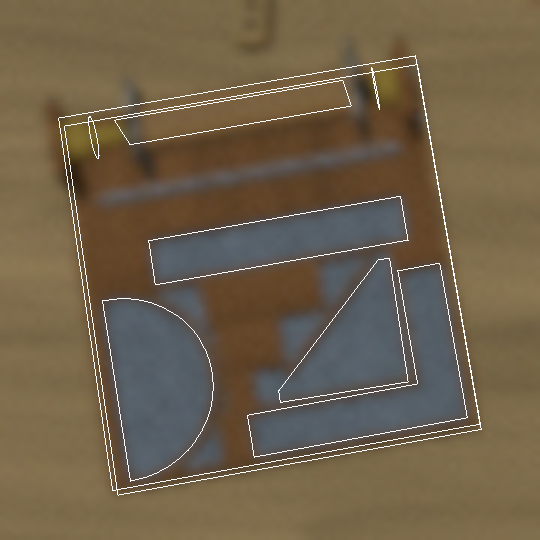

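The pocket and caddy outlines agree, with yaw about 0.235, the cup line near caddy x = 81 and the spool flanges where predicted. I'll go above the spool now.

```bash
python3 -m pendant '{"delta_pos":[[3,-3,0],[7,-6,0],[11,-9,0],[15,-12,0],[19,-15,0],[23,-18,0],[27,-21,0],[29,-23,0]],"rot":[[0,0,-0.08],[0,0,-0.16],[0,0,-0.24],[0,0,-0.32],[0,0,-0.4],[0,0,-0.48],[0,0,-0.56],[0,0,-0.6]],"fingers":[100,100,100,100,100,90,80,75]}' && python3 -m pendant '{"delta_pos":[[3,-3,0],[6,-6,-1],[9,-10,-2],[11,-13,-3],[13,-14.8,-4],[13,-14.8,-5],[13,-14.8,-5],[13,-14.8,-5]],"rot":[[0,0,-0.06],[0,0,-0.12],[0,0,-0.2],[0,0,-0.26],[0,0,-0.3],[0,0,-0.328],[0,0,-0.328],[0,0,-0.328]],"fingers":[75,75,75,75,75,75,75,75]}'
python3 - <<'E'
from lib import *
s=env.read_state(); M=R.from_rotvec(s["orientation"]).as_matrix(); print(s["eef_pos"],"jaw",np.arctan2(M[1,1],M[0,1]),M[:,2],s["joint_pos"])
c=env.capture("top"); cv2.imwrite("pics/t3.png",cv2.resize(c["color"][120:260,190:330],None,fx=4,fy=4,interpolation=cv2.INTER_CUBIC))
E
```

```text
time_s: 1.05
eef_pos: [521.9, 295.1, 219.0]
orientation: [1.524, 2.745, 0.0]
ft_force: [-0.9, -0.0, 0.1]
finger_gap: 0.754
time_s: 1.85
eef_pos: [647.7, 150.5, 169.1]
orientation: [-1.945, -2.466, 0.001]
ft_force: [0.0, 0.6, 0.4]
finger_gap: 0.751
[647.70166123 150.48734973 169.12929693] jaw 0.2352131866533569 [-1.25188472e-03  4.57560994e-04 -9.99999112e-01] [ 1.23385427e-01  4.39588420e-01  1.37688522e+00  6.26795731e-04
  1.32630511e+00 -1.11979435e-01]
```

View pics/t3.png

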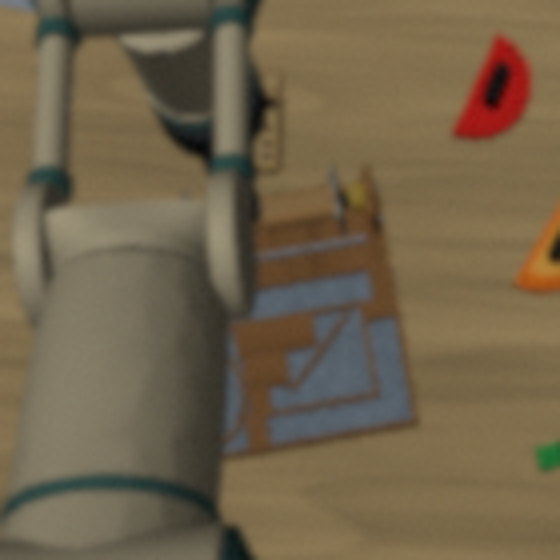

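```bash
python3 -m pendant '{"delta_pos":[[0.1,-0.1,-3],[0.1,-0.1,-6],[0.1,-0.1,-9],[0.1,-0.1,-11],[0.1,-0.1,-11.5],[0.1,-0.1,-11.5],[0.1,-0.1,-11.5],[0.1,-0.1,-11.5]],"rot":[[0,0,0],[0,0,0],[0,0,0],[0,0,0],[0,0,0],[0,0,0],[0,0,0],[0,0,0]],"fingers":[75,75,75,75,75,60,45,35]}' 60 && python3 -m pendant '{"delta_pos":[[0,0,0],[0,0,0],[0,0,0],[0,0,0],[0,0,0],[0,0,0]],"rot":[[0,0,0],[0,0,0],[0,0,0],[0,0,0],[0,0,0],[0,0,0]],"fingers":[20,10,5,5,5,5]}' 60
```

```text
time_s: 2.7
eef_pos: [650.8, 149.1, 56.2]
orientation: [1.945, 2.464, 0.004]
ft_force: [1.0, 0.4, 0.8]
finger_gap: 0.354
time_s: 3.3
eef_pos: [650.4, 148.7, 56.1]
orientation: [1.946, 2.464, 0.003]
ft_force: [-0.2, 0.6, 6.4]
finger_gap: 0.052
```

```bash
python3 - <<'E'
from lib import *
c=env.capture("scene"); cv2.imwrite("pics/s4.png",cv2.resize(c["color"][190:310,310:460],None,fx=5,fy=5,interpolation=cv2.INTER_CUBIC))
E
```

```text
(no output)
```

View pics/s4.png

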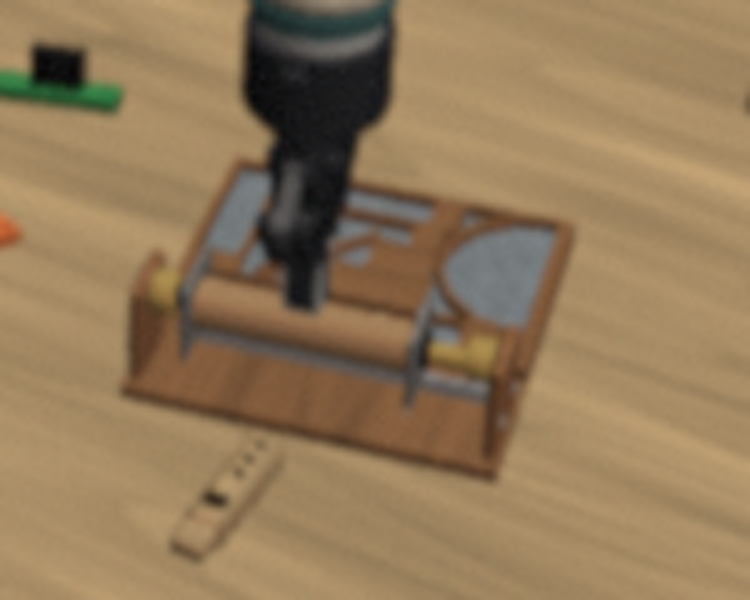

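Only the fingers are shut; they sit at the core's upper edge, at (305,305) in the crop. I'll check my model against this view before touching anything else.

```bash
python3 - <<'E'
from lib import *
c=env.capture("scene"); M=rz(.235); p=[568.4,138.5,0]
cyl=lambda r,y,x=81,z=56:np.array([(x+r*np.cos(a),y,z+r*np.sin(a)) for a in np.linspace(0,6.28,24)])
it=[([cyl(14,-70),cyl(14,54),cyl(12,79),cyl(12,-79)]+box(109,103,0,16)[:1]+
  [np.array([(59,s*101,0),(103,s*101,0),(103,s*101,68),(59,s*101,68)]) for s in(1,-1)]+[np.c_[np.array([(-109,-103),(33,-103),(33,103),(-109,103)]),[16]*4]],p,M)]
s=env.read_state(); e=s["eef_pos"]; 
it.append(([np.array([[-11,0,-17],[11,0,-17],[0,0,0]])],e,rz(.235+np.pi/2)))
overlay(c,it,310,190,460,310,5,"pics/ov4.png")
E
```

```text
(no output)
```

View pics/ov4.png

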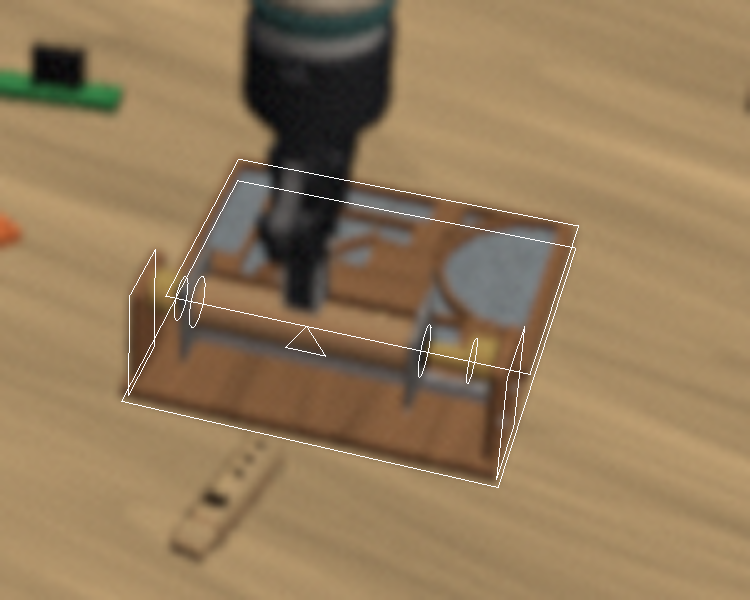

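The model fits, but the fingertips project about 8 px higher than the reported TCP would put them. I'll raise the arm and measure the tip by image difference.

```bash
python3 -m pendant '{"delta_pos":[[0,0,2],[0,0,5],[0,0,8],[0,0,8],[0,0,8]],"rot":[[0,0,0],[0,0,0],[0,0,0],[0,0,0],[0,0,0]],"fingers":[5,5,5,5,5]}' 
python3 - <<'E'
from lib import *
a=cv2.imread("pics/scene0.png").astype(int); c=env.capture("scene"); b=c["color"].astype(int)
d=np.abs(a-b).sum(2)>60
for v in range(205,275,3): 
    xs=np.where(d[v,320:440])[0]; print(v,(xs.min()+320,xs.max()+320,len(xs)) if len(xs) else None)
e=env.read_state()["eef_pos"]; print(e,proj(c,[e,e-[0,0,17],e+[0,0,52]]))
E
```

```text
time_s: 3.9
eef_pos: [650.0, 148.6, 135.3]
orientation: [1.946, 2.464, 0.002]
ft_force: [0.1, -0.2, 0.2]
finger_gap: 0.054
205 (np.int64(362), np.int64(381), 20)
208 (np.int64(362), np.int64(379), 18)
211 (np.int64(362), np.int64(379), 18)
214 (np.int64(363), np.int64(377), 15)
217 (np.int64(365), np.int64(377), 13)
220 (np.int64(367), np.int64(377), 11)
223 (np.int64(367), np.int64(377), 11)
226 (np.int64(368), np.int64(373), 6)
229 None
232 None
235 None
238 None
241 None
244 None
247 None
250 None
253 None
256 None
259 None
262 None
265 None
268 None
271 None
274 None
[649.09495861 148.48162695 133.95799827] [[372.23257828 230.65289825]
 [371.95532379 235.99551563]
 [373.10753052 213.84010285]]
```

Image and contact agree: the real fingertips are about 30 mm higher than the reported TCP minus 17. They were pressing on top of the core at z = 70. I'll go lower in force-checked steps.

```bash
python3 -m pendant '{"delta_pos":[[0,0,0],[0,0,0],[0,0,-2],[0,0,-5],[0,0,-8],[0,0,-8],[0,0,-8]],"rot":[[0,0,0],[0,0,0],[0,0,0],[0,0,0],[0,0,0],[0,0,0],[0,0,0]],"fingers":[40,75,75,75,75,75,75]}' ; for i in 1; do python3 -m pendant '{"delta_pos":[[0,0,-0.5],[0,0,-1],[0,0,-1]],"rot":[[0,0,0],[0,0,0],[0,0,0]],"fingers":[75,75,75]}'; python3 -m pendant '{"delta_pos":[[0,0,-0.5],[0,0,-1],[0,0,-1]],"rot":[[0,0,0],[0,0,0],[0,0,0]],"fingers":[75,75,75]}'; done; python3 - <<'E'
from lib import *
a=cv2.imread("pics/scene0.png").astype(int); c=env.capture("scene"); b=c["color"].astype(int)
d=np.abs(a-b).sum(2)>60
for v in range(215,280,3): 
    xs=np.where(d[v,320:440])[0]; print(v,(xs.min()+320,xs.max()+320,len(xs)) if len(xs) else None)
e=env.read_state()["eef_pos"]; print(e,proj(c,[e,e-[0,0,17],e+[0,0,14]]))
E
```

```text
time_s: 4.65
eef_pos: [649.2, 148.6, 53.7]
orientation: [-1.946, -2.465, 0.002]
ft_force: [0.1, 0.2, 0.8]
finger_gap: 0.749
time_s: 4.95
eef_pos: [649.6, 148.7, 44.6]
orientation: [1.947, 2.465, 0.001]
ft_force: [0.4, 0.2, -0.4]
finger_gap: 0.747
time_s: 5.25
eef_pos: [648.9, 148.5, 33.5]
orientation: [-1.946, -2.465, 0.002]
ft_force: [-0.6, -0.4, 0.2]
finger_gap: 0.753
215 (np.int64(358), np.int64(388), 31)
218 (np.int64(358), np.int64(387), 30)
221 (np.int64(360), np.int64(386), 27)
224 (np.int64(364), np.int64(382), 19)
227 (np.int64(363), np.int64(381), 19)
230 (np.int64(363), np.int64(381), 15)
233 (np.int64(363), np.int64(380), 18)
236 (np.int64(361), np.int64(378), 18)
239 (np.int64(360), np.int64(378), 19)
242 (np.int64(360), np.int64(378), 19)
245 (np.int64(360), np.int64(378), 19)
248 (np.int64(360), np.int64(377), 18)
251 (np.int64(360), np.int64(372), 13)
254 (np.int64(361), np.int64(371), 11)
257 (np.int64(364), np.int64(369), 6)
260 (np.int64(364), np.int64(369), 6)
263 (np.int64(365), np.int64(369), 5)
266 None
269 None
272 None
275 None
278 None
[649.15155078 148.60128398  33.79164879] [[370.68621991 261.13640446]
 [370.43189261 266.07119088]
 [370.89844737 257.02323415]]
```

```bash
python3 -m pendant '{"delta_pos":[[0,0,-0.4],[0,0,-0.8],[0,0,-0.8]],"rot":[[0,0,0],[0,0,0],[0,0,0]],"fingers":[75,75,75]}'; python3 -m pendant '{"delta_pos":[[0,0,0],[0,0,0],[0,0,0],[0,0,0],[0,0,0],[0,0,0],[0,0,0],[0,0,0]],"rot":[[0,0,0],[0,0,0],[0,0,0],[0,0,0],[0,0,0],[0,0,0],[0,0,0],[0,0,0]],"fingers":[60,50,40,30,20,10,10,10]}' 60
```

```text
time_s: 5.6
eef_pos: [649.0, 148.6, 25.5]
orientation: [-1.946, -2.465, 0.002]
ft_force: [-0.2, 0.7, -0.3]
finger_gap: 0.751
time_s: 6.4
eef_pos: [649.6, 148.7, 26.7]
orientation: [1.947, 2.465, 0.0]
ft_force: [-1.0, -0.2, 4.7]
finger_gap: 0.305
```

```bash
python3 -m pendant '{"delta_pos":[[0,0,0],[0,0,0],[0,0,-0.3],[0,0,-0.6],[0,0,-0.6],[0,0,-0.6],[0,0,-0.6],[0,0,-0.6]],"rot":[[0,0,0],[0,0,0],[0,0,0],[0,0,0],[0,0,0],[0,0,0],[0,0,0],[0,0,0]],"fingers":[45,45,45,45,30,15,10,10]}' 60;python3 -m pendant '{"delta_pos":[[0,0,0],[0,0,0],[0,0,0]],"rot":[[0,0,0],[0,0,0],[0,0,0]],"fingers":[10,10,10]}' 60
```

```text
time_s: 7.2
eef_pos: [649.2, 148.6, 19.7]
orientation: [-1.946, -2.465, 0.001]
ft_force: [0.7, -0.3, -4.5]
finger_gap: 0.313
time_s: 7.5
eef_pos: [649.2, 148.6, 19.9]
orientation: [-1.947, -2.465, 0.001]
ft_force: [-0.0, 0.3, -6.3]
finger_gap: 0.311
```

Spool gripped, with the same gap at both heights. Before tilting I need to know whether that 30 mm offset lies in the tool length or in the base, so I'll do a free-air tilt test.

```bash
cat > tip.py <<'E'
from lib import *
a=cv2.imread("pics/scene0.png").astype(int); c=env.capture("scene"); b=c["color"].astype(int)
d=np.abs(a-b).sum(2)>60
s=env.read_state(); e=s["eef_pos"]; M=R.from_rotvec(s["orientation"]).as_matrix()
for v in range(170,250,3):
    xs=np.where(d[v,300:460])[0]
    if len(xs): print(v,xs.min()+300,xs.max()+300,xs.mean().round(1)+300, end=" | ")
print("\n",e,M[:,2].round(3),"tip spec, tip+31, body",proj(c,[e+M[:,2]*17,e-M[:,2]*14,e-M[:,2]*87]).round(1).tolist())
E
python3 -m pendant '{"delta_pos":[[0,0,0],[0,0,0],[0,0,3],[0,0,7],[0,0,11],[0,0,13],[0,0,13],[0,0,13]],"rot":[[0,0,0],[0,0,0],[0,0,0],[0,0,0],[0,0,0],[0,0,0],[0,0,0],[0,0,0]],"fingers":[45,50,50,50,30,0,0,0]}'
python3 -m pendant '{"delta_pos":[[0,0,0],[0,0,0],[0,0,0],[0,0,0],[0,0,0]],"rot":[[-0.12,-0.03,0],[-0.24,-0.06,0],[-0.36,-0.09,0],[-0.36,-0.09,0],[-0.36,-0.09,0]],"fingers":[0,0,0,0,0]}'; python3 tip.py
python3 -m pendant '{"delta_pos":[[0,0,0],[0,0,0],[0,0,0],[0,0,0],[0,0,0],[0,0,0],[0,0,0],[0,0,0]],"rot":[[0.12,0.03,0],[0.24,0.06,0],[0.36,0.09,0],[0.48,0.12,0],[0.6,0.15,0],[0.72,0.18,0],[0.72,0.18,0],[0.72,0.18,0]],"fingers":[0,0,0,0,0,0,0,0]}'; python3 tip.py
```

```text
time_s: 8.3
eef_pos: [649.6, 148.6, 150.9]
orientation: [1.947, 2.465, 0.001]
ft_force: [0.3, -0.4, 0.1]
finger_gap: 0.001
time_s: 8.8
eef_pos: [648.5, 149.2, 148.3]
orientation: [1.753, 2.225, -0.328]
ft_force: [0.5, 0.1, 0.1]
finger_gap: -0.001
170 385 422 403.5 | 173 384 420 402.0 | 176 382 418 400.0 | 179 382 417 399.5 | 182 382 415 398.5 | 185 384 414 399.0 | 188 384 412 398.0 | 191 382 410 396.0 | 194 381 407 394.0 | 197 380 398 389.0 | 200 379 397 388.0 | 203 377 395 386.0 | 206 377 392 384.5 | 209 375 390 382.5 | 212 375 388 381.5 | 215 373 385 379.0 | 218 372 382 377.0 | 221 371 380 375.5 | 224 375 378 376.5 | 245 351 352 351.5 | 
 [649.12840638 148.21706129 149.16208454] [ 0.086 -0.351 -0.932] tip spec, tip+31, body [[369.8, 230.4], [374.5, 222.0], [386.3, 201.1]]
time_s: 9.65
eef_pos: [650.1, 146.3, 150.2]
orientation: [-1.759, -2.218, -0.324]
ft_force: [0.4, 0.9, 1.3]
finger_gap: 0.0
170 334 367 350.5 | 173 335 367 351.0 | 176 336 366 351.0 | 179 338 370 354.0 | 182 339 370 354.5 | 185 344 370 357.0 | 188 346 371 358.5 | 191 347 371 359.0 | 194 348 371 359.5 | 197 350 371 360.5 | 200 348 370 359.0 | 203 346 370 358.0 | 206 348 369 358.5 | 209 351 369 360.0 | 212 355 370 362.5 | 215 362 372 367.0 | 218 363 372 367.5 | 221 365 371 368.0 | 245 351 353 352.0 | 
 [649.80631839 147.76405247 150.66331398] [-0.087  0.351 -0.932] tip spec, tip+31, body [[374.2, 230.9], [370.4, 220.8], [361.2, 196.3]]
```

The offset is in the tool. The real fingertips are about 14 mm behind the controlled TCP, so the grasp point is about 33 mm behind it. That agrees with the Fz sign flip between the two grips. I'll regrip at e_z = 23.

```bash
python3 -m pendant '{"delta_pos":[[0,0,0],[0,0,0],[0,0,0],[0,0,-3],[0,0,-6],[0,0,-9],[0,0,-12],[0,0,-12.7]],"rot":[[-0.12,-0.03,0],[-0.24,-0.06,0],[-0.36,-0.09,0],[-0.36,-0.09,0],[-0.36,-0.09,0],[-0.36,-0.09,0],[-0.36,-0.09,0],[-0.36,-0.09,0]],"fingers":[30,60,60,60,60,60,60,60]}'
python3 -m pendant '{"delta_pos":[[0,0,0],[0,0,0],[0,0,0],[0,0,0],[0,0,0],[0,0,0],[0,0,0],[0,0,0]],"rot":[[0,0,0],[0,0,0],[0,0,0],[0,0,0],[0,0,0],[0,0,0],[0,0,0],[0,0,0]],"fingers":[60,50,35,20,10,10,10,10]}' 80
python3 -m pendant '{"delta_pos":[[-0.08,0.33,0],[-0.16,0.66,0],[-0.24,0.99,0],[-0.32,1.32,0],[-0.4,1.65,0],[-0.4,1.65,0],[-0.4,1.65,0]],"rot":[[0,0,0],[0,0,0],[0,0,0],[0,0,0],[0,0,0],[0,0,0],[0,0,0]],"fingers":[10,10,10,10,10,10,10]}' 80
```

```text
time_s: 10.5
eef_pos: [646.6, 150.3, 20.7]
orientation: [-1.941, -2.466, 0.006]
ft_force: [-0.9, -0.5, -1.0]
finger_gap: 0.598
time_s: 11.3
eef_pos: [650.0, 148.9, 24.5]
orientation: [1.947, 2.465, 0.002]
ft_force: [-1.4, 1.1, 6.5]
finger_gap: 0.301
time_s: 12.0
eef_pos: [647.4, 162.0, 23.9]
orientation: [1.941, 2.463, -0.003]
ft_force: [1.7, -7.5, 2.3]
finger_gap: 0.304
```

```bash
python3 -m pendant '{"delta_pos":[[-0.07,0.29,0],[-0.07,0.29,0],[-0.05,0.2,0.25],[-0.03,0.12,0.5],[0.01,-0.04,1.0],[0.04,-0.16,1.52],[0.06,-0.25,2.08],[0.06,-0.25,2.08]],"rot":[[0,0,0],[0,0,0],[-0.029,-0.007,0],[-0.058,-0.014,0],[-0.117,-0.028,0],[-0.175,-0.042,0],[-0.237,-0.057,0],[-0.237,-0.057,0]],"fingers":[10,10,10,10,10,10,10,10]}' 80
python3 - <<'E'
from lib import *
c=env.capture("scene"); cv2.imwrite("pics/s5.png",cv2.resize(c["color"][200:300,320:440],None,fx=5,fy=5,interpolation=cv2.INTER_CUBIC))
E
```

```text
time_s: 12.8
eef_pos: [647.8, 161.0, 45.5]
orientation: [1.815, 2.306, -0.226]
ft_force: [0.7, -7.5, 1.5]
finger_gap: 0.302
```

View pics/s5.png

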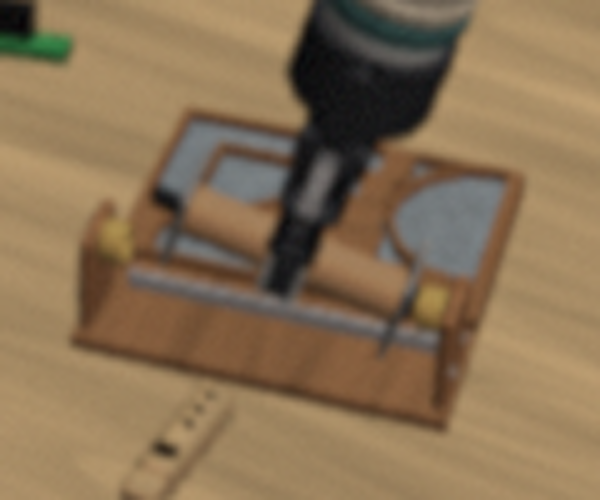

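The crop shows the black tip (165,190) raised clear and the plunger still in the left cup at (430,300). I'll draw it out and lift, then fit the box.

```bash
python3 -m pendant '{"delta_pos":[[0.2,-0.9,0.25],[0.43,-1.8,0.5],[0.65,-2.7,0.72],[0.86,-3.6,0.95],[0.9,-3.8,3],[0.9,-3.8,7],[0.9,-3.8,11],[0.9,-3.8,13]],"rot":[[0,0,0],[0,0,0],[0,0,0],[0,0,0],[0,0,0],[0,0,0],[0,0,0],[0.1,0.025,0]],"fingers":[10,10,10,10,10,10,10,10]}' 80
python3 - <<'E'
from lib import *
c=env.capture("top"); f=c["color"].astype(float); m=np.clip((f[...,0]-f[...,2]-10)/50,0,1); m[:, :100]=0; m[:,215:]=0
q,e=fit(c,m,box(115,50,0,45),[508,458,.0],0,pad=12); print(q,e)
print(env.read_state()["finger_gap"],env.read_state()["eef_pos"])
E
```

```text
time_s: 13.65
eef_pos: [655.4, 128.2, 176.8]
orientation: [1.872, 2.382, -0.125]
ft_force: [-0.3, -0.7, -1.5]
finger_gap: 0.305
[ 5.10656439e+02  4.60491659e+02 -1.68984161e-02] 146.86836719754623
0.3034460117874437 [658.943772   123.5587913  181.10191827]
```

```bash
python3 -m pendant '{"delta_pos":[[-1,2,0],[-2,5,0],[-3,8,0],[-4,10,0]],"rot":[[0.07,0.016,0],[0.137,0.032,0],[0.137,0.032,0],[0.137,0.032,0]],"fingers":[10,10,10,10]}' 80
python3 -m pendant '{"delta_pos":[[-1,3,0],[-3,6,0],[-5,10,0],[-7,14,0],[-9,18,0],[-11,23.6,0],[-11,23.6,0],[-11,23.6,0]],"rot":[[0,0,0.13],[0,0,0.26],[0,0,0.39],[0,0,0.52],[0,0,0.65],[0,0,0.78],[0,0,0.91],[0,0,1.04]],"fingers":[10,10,10,10,10,10,10,10]}' 80
python3 -m pendant '{"delta_pos":[[0,0,0],[0,0,0],[0,0,0],[0,0,0],[0,0,0]],"rot":[[0,0,0.13],[0,0,0.26],[0,0,0.28],[0,0,0.28],[0,0,0.28]],"fingers":[10,10,10,10,10]}' 80
python3 - <<'E'
from lib import *
s=env.read_state(); M=R.from_rotvec(s["orientation"]).as_matrix(); print(s["eef_pos"],"jaw",np.arctan2(M[1,1],M[0,1]),M[:,2].round(3),s["joint_pos"].round(2))
c=env.capture("scene"); 
q=[510,460,-.017]
overlay(c,[(box(115,50,0,45)[:2],[510,460.5,0],rz(-.017))],430,160,570,320,4,"pics/s6.png")
E
```

```text
time_s: 14.1
eef_pos: [614.5, 225.3, 172.8]
orientation: [-1.948, -2.463, 0.001]
ft_force: [0.0, 0.0, -1.4]
finger_gap: 0.303
time_s: 14.9
eef_pos: [503.2, 462.9, 172.4]
orientation: [-0.451, -3.108, 0.002]
ft_force: [0.5, -0.8, -0.8]
finger_gap: 0.302
time_s: 15.4
eef_pos: [505.1, 460.4, 173.6]
orientation: [-0.029, -3.141, 0.001]
ft_force: [0.4, -0.2, -1.2]
finger_gap: 0.303
[505.10888606 460.41534705 173.62247349] jaw 1.5520708092025353 [-0. -0. -1.] [ 0.64  0.46  1.32 -0.    1.35 -0.91]
```

View pics/s6.png

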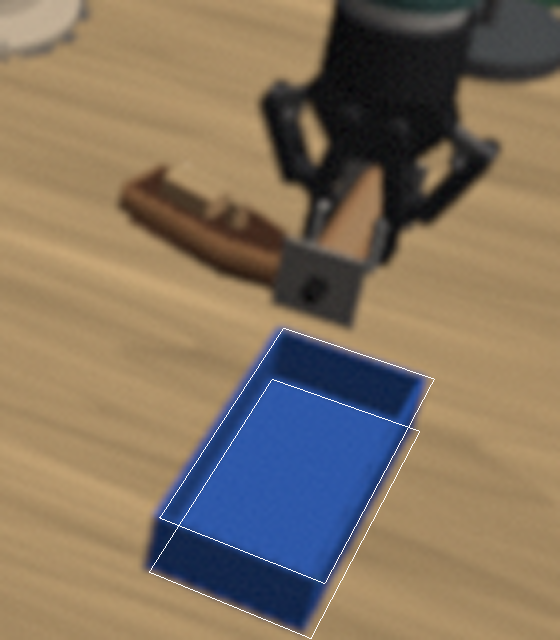

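The box rim sits slightly left of and above my outline, so its centre is about (505,456). The spool is held level along it. I'll lower it, shifted +8 mm in x because the plunger end is the longer one.

```bash
python3 -m pendant '{"delta_pos":[[0.8,-0.4,-3],[0.8,-0.4,-7],[0.8,-0.4,-11],[0.8,-0.4,-14.5],[0.8,-0.4,-15.5],[0.8,-0.4,-16.3],[0.8,-0.4,-16.9],[0.8,-0.4,-16.9]],"rot":[[0,0,0],[0,0,0],[0,0,0],[0,0,0],[0,0,0],[0,0,0],[0,0,0],[0,0,0]],"fingers":[10,10,10,10,10,10,10,10]}' 80
python3 -m pendant '{"delta_pos":[[0,0,-0.2],[0,0,-0.5],[0,0,-0.5]],"rot":[[0,0,0],[0,0,0],[0,0,0]],"fingers":[10,10,10]}' 80
```

```text
time_s: 16.25
eef_pos: [513.9, 457.1, 6.0]
orientation: [0.027, 3.14, 0.002]
ft_force: [-0.9, 0.3, -2.4]
finger_gap: 0.308
time_s: 16.55
eef_pos: [513.3, 456.8, 0.5]
orientation: [0.026, 3.141, 0.001]
ft_force: [-0.1, 0.9, -1.3]
finger_gap: 0.304
```

```bash
python3 -m pendant '{"delta_pos":[[0,0,-0.3],[0,0,-0.3],[0,0,-0.3],[0,0,-0.3],[0,0,3],[0,0,7],[0,0,12],[0,0,17]],"rot":[[0,0,0],[0,0,0],[0,0,0],[0,0,0],[0,0,0],[0,0,0],[0,0,0],[0,0,0]],"fingers":[10,30,45,45,45,45,60,80]}'
python3 - <<'E'
from lib import *
env.capture("scene"); c=env.capture("scene"); cv2.imwrite("pics/s7a.png",c["color"]); s=c["color"][215:320,460:545].astype(int)
# brownish pixels in box
m=(s[...,2]>s[...,0]+15); m[:18]=0
v,u=np.nonzero(m); print(len(u),u.mean()+460,v.mean()+215,u.min()+460,u.max()+460,v.min()+215,v.max()+215)
p=ray(c,(u.mean()+460,v.mean()+215),36); print(p)
E
```

```text
time_s: 17.35
eef_pos: [512.7, 456.3, 171.1]
orientation: [-0.026, -3.14, 0.001]
ft_force: [0.5, 0.6, 0.9]
finger_gap: 0.753
4577 502.9462530041512 273.59536814507317 460 544 233 319
[512.02584403 457.28234917  36.        ]
```

Next the instruments. I'll re-measure all the pieces, the roll and the spool by code with the arm out of the way.

```bash
cat > look.py <<'E'
from lib import *
c=env.capture("top"); f=c["color"].astype(float)
for n,q in dict(square=[474,-124,.328],setsquare=[624,-261.6,-.393],protractor=[648,-99.5,-.48]).items():
    r,e=piece(c,n,q,0); print(n,r.round(3),round(e,1))
# roll: white paper cylinder: fit box silhouette from white mask
m=np.clip((f[...,0]-100)/40,0,1)*(f[...,2]>110); m[:200]=0; m[260:]=0; m[:,:400]=0; m[:,480:]=0
cyl=[np.array([(22*np.cos(a),s*59,22*np.sin(a)) for a in np.linspace(0,6.28,32)]) for s in(1,-1)]
hull=[np.array([cyl[0][i],cyl[0][i+1],cyl[1][i+1],cyl[1][i]]) for i in range(31)]
r,e=fit(c,m,cyl+hull,[509,-450,.09],24,pad=8); print("roll(+-pi)",r.round(3),round(e,1))
E
python3 look.py
```

```text
square [ 4.74024e+02 -1.24849e+02  3.38000e-01] 19.0
setsquare [ 6.23941e+02 -2.61512e+02 -4.06000e-01] 16.0
protractor [ 6.48233e+02 -9.95050e+01 -4.79000e-01] 25.3
roll(+-pi) [ 5.57933e+02 -4.56168e+02  5.50000e-02] 12.6
```

```bash
python3 -m pendant '{"delta_pos":[[2,-4,0],[4,-8,0],[6,-12,0],[8,-16,0],[10,-20.5,0],[11,-25,0],[12,-29.5,0],[12.5,-34,0]],"rot":[[0,0,-0.06],[0,0,-0.12],[0,0,-0.18],[0,0,-0.24],[0,0,-0.3],[0,0,-0.36],[0,0,-0.42],[0,0,-0.462]],"fingers":[60,60,60,60,60,60,60,60]}'
python3 -m pendant '{"delta_pos":[[0.4,-5,0],[0.7,-10,0],[0.9,-15,0],[1.05,-20,-3],[1.05,-21.6,-6],[1.05,-21.6,-9],[1.05,-21.6,-9],[1.05,-21.6,-9]],"rot":[[0,0,0],[0,0,0],[0,0,0],[0,0,0],[0,0,0],[0,0,0],[0,0,0],[0,0,0]],"fingers":[60,60,60,60,60,60,60,60]}'
python3 - <<'E'
from lib import *
s=env.read_state(); M=R.from_rotvec(s["orientation"]).as_matrix(); print(s["eef_pos"],"jaw",np.arctan2(M[1,1],M[0,1]),s["joint_pos"].round(2))
E
```

```text
time_s: 18.3
eef_pos: [637.9, 114.6, 167.9]
orientation: [-0.747, -3.049, 0.001]
ft_force: [0.1, -0.0, -0.2]
finger_gap: 0.599
time_s: 19.1
eef_pos: [647.8, -98.9, 78.9]
orientation: [-0.744, -3.049, -0.001]
ft_force: [1.0, 0.2, 0.9]
finger_gap: 0.597
[647.82179945 -98.92090657  78.87272224] jaw 1.0921310897193262 [-0.26  0.49  1.52  0.    1.13 -1.35]
```

```bash
python3 -m pendant '{"delta_pos":[[0,-0.1,-3],[0,-0.1,-6],[0,-0.1,-7],[0,-0.1,-7.5],[0,-0.1,-7.7],[0,-0.1,-7.7]],"rot":[[0,0,0],[0,0,0],[0,0,0],[0,0,0],[0,0,0],[0,0,0]],"fingers":[60,60,60,60,60,60]}'
python3 -m pendant '{"delta_pos":[[0,0,0],[0,0,0],[0,0,0],[0,0,0],[0,0,0],[0,0,0],[0,0,0],[0,0,0]],"rot":[[0,0,0],[0,0,0],[0,0,0],[0,0,0],[0,0,0],[0,0,0],[0,0,0],[0,0,0]],"fingers":[45,30,20,10,2,2,2,2]}' 50
```

```text
time_s: 19.7
eef_pos: [649.8, -100.4, 4.5]
orientation: [0.744, 3.05, 0.0]
ft_force: [-0.8, 0.5, 0.2]
finger_gap: 0.598
time_s: 20.5
eef_pos: [649.2, -100.5, 3.8]
orientation: [0.744, 3.051, 0.0]
ft_force: [-0.2, -0.6, 5.0]
finger_gap: 0.156
```

```bash
python3 -m pendant '{"delta_pos":[[0,0,3],[0,0,7],[-1,2,10],[-4,6,10],[-6,10,10],[-8,14,10],[-10,18,10],[-12,22,10]],"rot":[[0,0,0],[0,0,0],[0,0,0.1],[0,0,0.2],[0,0,0.3],[0,0,0.4],[0,0,0.5],[0,0,0.6]],"fingers":[2,2,2,2,2,2,2,2]}' 50
python3 -m pendant '{"delta_pos":[[-1.5,4,0],[-2.9,7.5,0],[-2.9,7.5,-3],[-2.9,7.5,-6],[-2.9,7.5,-6],[-2.9,7.5,-6]],"rot":[[0,0,0.08],[0,0,0.114],[0,0,0.114],[0,0,0.114],[0,0,0.114],[0,0,0.114]],"fingers":[2,2,2,2,2,2]}' 50
cat > held.py <<'E'
import sys
from lib import *
n=sys.argv[1]; dz=float(sys.argv[2])  # underside z = e_z - dz
s=env.read_state(); e=s["eef_pos"]; M=R.from_rotvec(s["orientation"]).as_matrix(); jaw=np.arctan2(M[1,1],M[0,1])
yaw=jaw-np.pi/2 if n!='square' else jaw
yaw=(yaw+np.pi/2)%np.pi-np.pi/2
print("e",e.round(1),"yaw from jaw",yaw.round(3))
c=env.capture("scene")
m=cmask(c["color"],n); faces=prism(POLY[n],0,10)
uv=proj(c,np.concatenate(faces)@rz(yaw).T+[e[0],e[1],e[2]-dz])
# weight: ignore dark gripper and bar pixels
W=np.ones((400,640)); dk=(c["color"].max(2)<85).astype(np.uint8); dk[m>.5]=0
W[cv2.dilate(dk,np.ones((3,3)))>0]=0.05
m2=m.copy(); keep=np.zeros_like(m2); a,b=uv.min(0)-6,uv.max(0)+6; keep[int(a[1]):int(b[1]),int(a[0]):int(b[0])]=1; m2*=keep
q,err=fit(c,m2,faces,[e[0],e[1],yaw],e[2]-dz,W=W,pad=8); print("scene fit",q.round(3),round(err,1))
Mj=rz(yaw)[:2,:2]; print("piece minus e in piece axes",(Mj.T@(q[:2]-e[:2])).round(2))
np.save("held.npy",q)
E
python3 held.py protractor 3.8
```

```text
time_s: 21.3
eef_pos: [527.1, 120.9, 102.6]
orientation: [0.196, -3.134, -0.0]
ft_force: [0.1, 0.9, -0.6]
finger_gap: 0.149
time_s: 21.9
eef_pos: [499.2, 194.5, 42.7]
orientation: [0.368, -3.118, 0.0]
ft_force: [0.7, -0.4, -0.1]
finger_gap: 0.15
e [499.2 194.5  42.7] yaw from jaw 0.235
scene fit [4.86498e+02 1.88497e+02 2.01000e-01] 26.8
piece minus e in piece axes [-13.72  -2.84]
```

```bash
python3 - <<'E'
from lib import *
c=env.capture("scene"); M=rz(.235)
it=[(prism(POLY['protractor'],0,10)[:2],[499.2,194.5,38.9],M)]
pk=dict(rule=(585.5,133.3),setsquare=(530.4,84),protractor=(500.5,194.4),square=(482.9,98.9))
it+=[([np.c_[grow(p,2),np.zeros(len(p))]],[*pk[n],16],M) for n,p in dict(POLY,rule=RULE).items()]
overlay(c,it,340,205,540,315,4,"pics/s8.png")
E
```

```text
(no output)
```

View pics/s8.png

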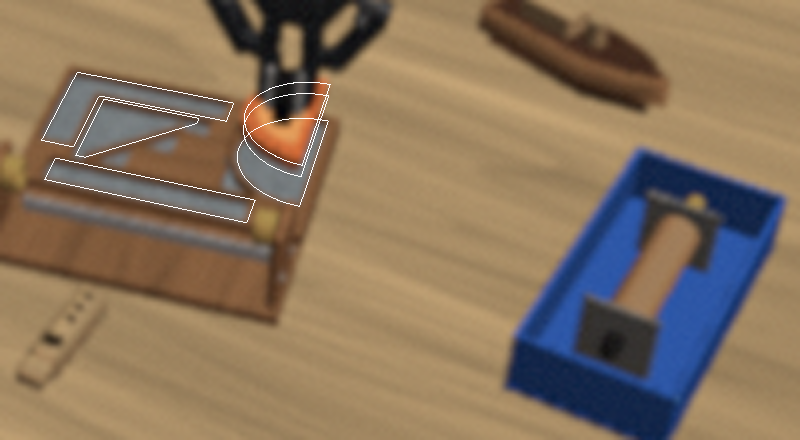

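The spool lies well in the box. The held protractor looks about 2 px above its predicted place. I'll see whether the top camera sees it.

```bash
python3 - <<'E'
from lib import *
from scipy.optimize import least_squares
for n in("top","scene"):
    c=env.capture(n); m=cmask(c["color"],"protractor"); e=env.read_state()["eef_pos"]
    P=np.concatenate(prism(POLY["protractor"],0,10)[:2])@rz(.235).T+[e[0],e[1],e[2]-3.8]
    uv=proj(c,P); a=(uv.min(0)-5).astype(int); b=(uv.max(0)+6).astype(int); print(n,a,b)
    for r in m[a[1]:b[1],a[0]:b[0]]: print("".join(" .:-=+*#%@"[int(v*9)] for v in r))
    d=c["color"].max(2)[a[1]:b[1],a[0]:b[0]]
print(e)
E
```

```text
top [225 197] [254 238]
                             
                             
                             
                             
                             
                             
                             
                             
                             
                             
                             
                             
                             
                             
                             
                             
                             
                             
                    ==.      
                   =@@*      
                  :#@@#      
                 .+@@@*      
                .+%@@@*      
                -#@@@@*      
               .=#@@@@=      
              :+#@@@@%.      
              +#@@@@@#       
             :#@@@@@@=       
             =%@@@@@%        
            .#@@@@@@-        
            -%@@@@@=         
            -@@@@@=          
            .%@@%=           
             +%*:            
              .              
                          
[... 675 characters left out ...]
  :::#@@@@@@#.   .*%@@@@=  .....
..:..+@@@@@@@=. .*@@@@@#   ::...
:::. -%@@@@@@@#*#@@@@@@.   ::...
::..  +@@@@@@@@@@@@@@@#    .:...
::..  -#@@@@@@@@@@@@@@=    :. ..
....   :#@@@@@@@@@@@@@    .:...:
....    :#@@@@@@@@@@@#    .:..::
..       .+@@@@@@@@@@=    :. ..:
..         =%@@@@@@@@    .:. ...
.           :=#@@@@@#    ::  ...
.             .=*%@@-    :. ....
                .-+-    .:. ....
.                       :. .....
                        :. .....
                       .:. .....
                       .........
                       :. ....:.
                      .:. ......
                      :.  ......
                      .. .......
[500.95442409 194.62272373  44.48147584]
```

```bash
cat > held2.py <<'E'
import sys
from lib import *
n=sys.argv[1]; dz=float(sys.argv[2])
def run(n,dz,z_free=True):
    s=env.read_state(); e=s["eef_pos"]; M=R.from_rotvec(s["orientation"]).as_matrix(); jaw=np.arctan2(M[1,1],M[0,1])
    yaw=jaw if n=='square' else jaw-np.pi/2
    yaw=(yaw+np.pi/2)%np.pi-np.pi/2
    faces=prism(POLY[n],0,10); bar=box(*BAR[n],10,38); D=[]
    for k in("top","scene"):
        c=env.capture(k); ref=cv2.imread(f"pics/{k}0.png").astype(int); img=c["color"]
        m=cmask(img,n); arm=((np.abs(ref-img.astype(int)).sum(2)>55)&(m<.3)).astype(np.uint8)
        arm=cv2.dilate(arm,np.ones((3,3)))
        uv=proj(c,np.concatenate(faces)@rz(yaw).T+[e[0],e[1],e[2]-dz]); a=(uv.min(0)-8).astype(int); b=(uv.max(0)+9).astype(int)
        roi=(a[0],a[1],b[0],b[1]); D.append((c,m[a[1]:b[1],a[0]:b[0]],1-arm[a[1]:b[1],a[0]:b[0]],roi))
    def f(p,show=False):
        t=0; o=[]
        for c,m,w,roi in D:
            r=render(c,faces,[e[0]+p[0],e[1]+p[1],yaw+p[2]/40],e[2]-dz+p[3],roi); v=(w*(r-m)**2).sum(); t+=v; o.append(v)
        return o if show else t+.02*p[2]**2
    b=None
    for st in(5,2):
        p0=np.zeros(4) if b is None else b.x
        b=minimize(f,p0,method='Nelder-Mead',options=dict(initial_simplex=np.vstack([p0,p0+st*np.eye(4)]),xatol=.05,fatol=1e-3,maxiter=400))
    p=b.x; q=[e[0]+p[0],e[1]+p[1],yaw+p[2]/40,e[2]-dz+p[3]]
    print(n,"e",e.round(1),"yaw",round(yaw,3),"fit x y yaw z",np.round(q,3),"err",np.round(f(p,True),1),"vis",[int(d[2].sum()) for d in D])
    print("piece-e in piece axes",(rz(yaw)[:2,:2].T@p[:2]).round(1),"dz",p[3].round(1)); return q
if __name__=="__main__": run(n,dz)
E
python3 held2.py protractor 3
```

```text
protractor e [501.  194.6  44.5] yaw 0.235 fit x y yaw z [4.96261e+02 1.91361e+02 1.85000e-01 4.53340e+01] err [ 0.8 22.4] vis [569, 999]
piece-e in piece axes [-5.3 -2.1] dz 3.9
```

```bash
cat > heldtop.py <<'E'
import sys
from lib import *
def run(n,dz,fixyaw=True):
    s=env.read_state(); M=R.from_rotvec(s["orientation"]).as_matrix(); jaw=np.arctan2(M[1,1],M[0,1])
    e=np.mean([env.read_state()["eef_pos"] for _ in range(1)],0)
    yaw=jaw if n=='square' else jaw-np.pi/2
    yaw=(yaw+np.pi/2)%np.pi-np.pi/2; faces=prism(POLY[n],0,10)
    for k in("top","scene"):
        c=env.capture(k); e=env.read_state()["eef_pos"]; ref=cv2.imread(f"pics/{k}0.png").astype(int); img=c["color"]; m=cmask(img,n)
        arm=cv2.dilate(((np.abs(ref-img.astype(int)).sum(2)>55)&(m<.3)).astype(np.uint8),np.ones((3,3)))
        uv=proj(c,np.concatenate(faces)@rz(yaw).T+[e[0],e[1],e[2]-dz]); a=(uv.min(0)-8).astype(int); b=(uv.max(0)+9).astype(int); roi=(*a,*b); sl=np.s_[a[1]:b[1],a[0]:b[0]]
        f=lambda p:(((1-arm[sl])*(render(c,faces,[e[0]+p[0],e[1]+p[1],yaw],e[2]-dz,roi)-m[sl])**2).sum())
        b=minimize(f,[0,0],method='Nelder-Mead',options=dict(initial_simplex=[[0,0],[5,0],[0,5]],xatol=.05))
        print(k,"e",e.round(1),"yaw",round(yaw,3),"piece-e world",b.x.round(1),"piece axes",(rz(yaw)[:2,:2].T@b.x).round(1),"err",round(b.fun,2),"at0",round(f([0,0]),2))
run(sys.argv[1],float(sys.argv[2]))
E
python3 heldtop.py protractor 3.0; python3 heldtop.py protractor -3
```

```text
top e [500.4 194.6  44.1] yaw 0.235 piece-e world [-4.6  0.4] piece axes [-4.4  1.5] err 0.3 at0 1.32
scene e [500.2 194.6  43.9] yaw 0.235 piece-e world [-7.2 -4.3] piece axes [-8.  -2.5] err 23.67 at0 27.79
top e [500.  194.6  43.7] yaw 0.235 piece-e world [-5.1 -0.7] piece axes [-5.1  0.5] err 0.25 at0 1.72
scene e [499.9 194.6  43.5] yaw 0.235 piece-e world [ 1.2 -0.7] piece axes [ 1.  -0.9] err 22.64 at0 23.84
```

```bash
python3 -m pendant '{"delta_pos":[[0.3,0,-1],[0.3,0,-1.9],[0.3,0,-2.3],[0.3,0,-2.5],[0.3,0,-2.7],[0.3,0,-2.7]],"rot":[[0,0,0],[0,0,0],[0,0,0],[0,0,0],[0,0,0],[0,0,0]],"fingers":[2,2,2,2,2,2]}' 50; python3 -m pendant '{"delta_pos":[[0,0,-0.2],[0,0,-0.4],[0,0,-0.4],[0,0,-0.4]],"rot":[[0,0,0],[0,0,0],[0,0,0],[0,0,0]],"fingers":[2,2,2,2]}' 50
```

```text
time_s: 23.0
eef_pos: [502.6, 194.6, 15.8]
orientation: [0.369, -3.119, -0.0]
ft_force: [0.2, 0.0, -0.8]
finger_gap: 0.152
time_s: 23.4
eef_pos: [502.7, 194.6, 12.2]
orientation: [-0.369, 3.12, 0.0]
ft_force: [0.2, 0.4, -0.7]
finger_gap: 0.15
```

```bash
for i in 1 2 3; do python3 -m pendant '{"delta_pos":[[0,0,-0.2],[0,0,-0.2],[0,0,-0.2]],"rot":[[0,0,0],[0,0,0],[0,0,0]],"fingers":[2,2,2]}' 50 | grep -E "eef|ft"; done
```

```text
eef_pos: [502.9, 194.7, 11.8]
ft_force: [-3.4, -1.0, 10.8]
eef_pos: [503.0, 194.7, 11.8]
ft_force: [-7.0, -1.4, 25.6]
eef_pos: [503.0, 194.7, 11.7]
ft_force: [-10.2, -2.7, 39.6]
```

Contact at e_z = 11.8 means the underside is at 8.0 mm, so the protractor is on its pocket floor (the rim would stop it at 19.8). Release it and go to the set square.

```bash
python3 -m pendant '{"delta_pos":[[0,0,0.55],[0,0,0.55],[0,0,0.55],[0,0,0.55],[0,0,0.55],[0,0,4],[0,0,8],[0,0,9]],"rot":[[0,0,0],[0,0,0],[0,0,0],[0,0,0],[0,0,0],[0,0,0],[0,0,0],[0,0,0]],"fingers":[2,10,30,45,45,45,45,45]}' 
python3 -m pendant '{"delta_pos":[[1.5,-4,0],[3,-8,0],[4.5,-12,0],[6,-16,0],[7.5,-20,0],[9,-24,0],[10.5,-28,0],[11.5,-32,0]],"rot":[[0,0,-0.08],[0,0,-0.16],[0,0,-0.24],[0,0,-0.32],[0,0,-0.4],[0,0,-0.48],[0,0,-0.56],[0,0,-0.641]],"fingers":[50,55,60,60,60,60,60,60]}'
python3 look.py
python3 -m pendant '{"delta_pos":[[0.2,-4,0],[0.4,-8,0],[0.7,-12,0],[0.7,-13.6,0],[0.7,-13.6,0],[0.7,-13.6,0]],"rot":[[0,0,0],[0,0,0],[0,0,0],[0,0,0],[0,0,0],[0,0,0]],"fingers":[60,60,60,60,60,60]}'
python3 - <<'E'
from lib import *
s=env.read_state(); M=R.from_rotvec(s["orientation"]).as_matrix(); print(s["eef_pos"],"jaw",np.arctan2(M[1,1],M[0,1]),s["joint_pos"].round(2))
c=env.capture("top"); m=cmask(c["color"],"protractor"); print(*["".join(" .:-=+*#%@"[int(v*9)] for v in r) for r in m[195:240,220:270]],sep="\n")
E
```

```text
time_s: 25.1
eef_pos: [505.4, 195.4, 99.5]
orientation: [-0.368, 3.113, 0.002]
ft_force: [1.3, -0.3, 0.4]
finger_gap: 0.449
time_s: 25.9
eef_pos: [618.1, -127.1, 94.8]
orientation: [-0.638, -3.075, -0.001]
ft_force: [1.4, 0.3, -0.2]
finger_gap: 0.599
square [ 4.74177e+02 -1.24537e+02  3.31000e-01] 42.0
setsquare [ 6.24124e+02 -2.61559e+02 -3.92000e-01] 30.9
protractor [ 677.509 -127.277   -1.451] 112.5
roll(+-pi) [ 5.58462e+02 -4.56179e+02  5.40000e-02] 13.0
time_s: 26.55
eef_pos: [624.0, -260.0, 95.2]
orientation: [-0.633, -3.075, -0.003]
ft_force: [0.2, 0.1, 0.3]
finger_gap: 0.602
[ 624.01819786 -259.95145869   95.19467909] jaw 1.164868478160584 [-0.5   0.51  1.45  0.    1.19 -1.66]
                                                  
                                                  
                                                  
                                                  
                                                  
                                                  
                                                  
                                                 
[... 186 characters left out ...]
                   
            -@@@@@@@@@#.                          
            :%@@@@@@@@#                           
            .*@@@@@@@%-                           
             +@@@@%%#-                            
             -@@%*=-.                             
             -%@#-                                
             :%@#.                                
             -%@#.                                
             :#@#.                                
             .*@#.                                
             .+@#.                                
              =%*                                 
              :*=                                 
              .=.
```

```bash
python3 -m pendant '{"delta_pos":[[0.1,-0.15,-3],[0.1,-0.15,-6],[0.1,-0.15,-8],[0.1,-0.15,-8.8],[0.1,-0.15,-9.1],[0.1,-0.15,-9.1],[0.1,-0.15,-9.1]],"rot":[[0,0,0],[0,0,0],[0,0,0],[0,0,0],[0,0,0],[0,0,0],[0,0,0]],"fingers":[60,60,60,60,60,60,60]}'
python3 -m pendant '{"delta_pos":[[0,0,0],[0,0,0],[0,0,0],[0,0,0],[0,0,0],[0,0,0],[0,0,0],[0,0,0]],"rot":[[0,0,0],[0,0,0],[0,0,0],[0,0,0],[0,0,0],[0,0,0],[0,0,0],[0,0,0]],"fingers":[45,30,20,10,2,2,2,2]}' 50
```

```text
time_s: 27.3
eef_pos: [626.7, -262.9, 6.5]
orientation: [0.632, 3.075, -0.001]
ft_force: [-0.1, -0.2, 1.1]
finger_gap: 0.601
time_s: 28.1
eef_pos: [626.1, -263.2, 5.7]
orientation: [0.633, 3.076, -0.001]
ft_force: [-1.1, -0.2, 5.9]
finger_gap: 0.153
```

```bash
cat > refit.py <<'E'
from lib import *
c=env.capture("top"); img=cv2.imread("pics/top0.png"); f=img.astype(float); gm=np.clip((f[...,0]-f[...,2]+50)/65,0,1)
yaw=.235
for n,q in dict(setsquare=(530.4,84),square=(482.9,98.9),protractor=(500.5,194.4),rule=(585.5,133.3)).items():
    P=dict(POLY,rule=RULE)[n]; top=np.array(grow(P,2)); q=np.array(q,float)
    for th in(4.5,3.5,3.5):
        def im(q,th):
            uv=proj(c,np.c_[top,np.full(len(top),16)]@rz(yaw).T+[q[0],q[1],0]); return uv
        uv=im(q,th); big=np.zeros((3200,5120),np.uint8); cv2.polylines(big,[np.round(((uv+.5)*8-.5)*16).astype(np.int32)],True,255,thickness=int(th*8),shift=4)
        W=cv2.resize(big,(640,400),interpolation=cv2.INTER_AREA)/255.
        a=(uv.min(0)-5).astype(int); b=(uv.max(0)+6).astype(int); sl=np.s_[a[1]:b[1],a[0]:b[0]]
        def cost(p):
            M=rz(yaw); r1=render(c,[np.c_[top,np.zeros(len(top))]],[q[0]+p[0],q[1]+p[1],yaw],16,(*a,*b)); r2=render(c,[np.c_[top,np.zeros(len(top))]],[q[0]+p[0],q[1]+p[1],yaw],8,(*a,*b))
            r=np.minimum(r1,r2); g=gm[sl]; w=W[sl]
            return (w*(r-g)**2).sum()
        s=minimize(cost,[0,0],method='Nelder-Mead',options=dict(initial_simplex=[[0,0],[3,0],[0,3]],xatol=.03)); q=q+s.x
    print(n,q.round(2),round(s.fun,2),"caddy",(rz(yaw)[:2,:2].T@(q-[568.42,138.53])).round(2))
E
python3 refit.py
```

```text
setsquare [531.82  85.01] 39.69 caddy [-48.06 -43.52]
square [483.7  100.05] 31.86 caddy [-91.36 -17.69]
protractor [501.03 195.03] 11.87 caddy [-52.38  70.63]
rule [586.61 134.22] 6.45 caddy [16.69 -8.43]
```

```bash
python3 -m pendant '{"delta_pos":[[0,0,3],[0,0,7],[-1,4,10],[-2,8,10],[-3,12,10],[-4,16,10],[-5,20,10],[-6,24,10]],"rot":[[0,0,0],[0,0,0.08],[0,0,0.18],[0,0,0.28],[0,0,0.38],[0,0,0.48],[0,0,0.58],[0,0,0.641]],"fingers":[2,2,2,2,2,2,2,2]}' 50
python3 -m pendant '{"delta_pos":[[-1.5,4,0],[-2.5,8,0],[-3.2,10.9,-1],[-3.2,10.9,-4],[-3.2,10.9,-6],[-3.2,10.9,-6],[-3.2,10.9,-6],[-3.2,10.9,-6]],"rot":[[0,0,0],[0,0,0],[0,0,0],[0,0,0],[0,0,0],[0,0,0],[0,0,0],[0,0,0]],"fingers":[2,2,2,2,2,2,2,2]}' 50
python3 heldtop.py setsquare 4.5
```

```text
time_s: 28.95
eef_pos: [564.4, -21.2, 104.4]
orientation: [0.373, -3.118, -0.001]
ft_force: [-0.0, 0.1, -0.5]
finger_gap: 0.148
time_s: 29.75
eef_pos: [534.6, 86.0, 46.0]
orientation: [-0.368, 3.118, -0.0]
ft_force: [-0.3, 0.6, -0.4]
finger_gap: 0.149
top e [534.8  85.9  46.2] yaw 0.235 piece-e world [-2.5 -1.6] piece axes [-2.8 -1. ] err 17.11 at0 18.49
scene e [534.7  85.9  46.2] yaw 0.235 piece-e world [-2.4 -3.9] piece axes [-3.2 -3.3] err 4.1 at0 16.02
```

```bash
python3 -m pendant '{"delta_pos":[[-0.03,0.05,-1],[-0.03,0.05,-2],[-0.03,0.05,-2.4],[-0.03,0.05,-2.7],[-0.03,0.05,-2.9],[-0.03,0.05,-2.9]],"rot":[[0,0,0],[0,0,0],[0,0,0],[0,0,0],[0,0,0],[0,0,0]],"fingers":[2,2,2,2,2,2]}' 50| grep -E "eef|ft"; for i in 1 2 3; do python3 -m pendant '{"delta_pos":[[0,0,-0.1],[0,0,-0.2],[0,0,-0.2]],"rot":[[0,0,0],[0,0,0],[0,0,0]],"fingers":[2,2,2]}' 50 | grep -E "eef|ft"; done
```

```text
eef_pos: [532.9, 86.5, 15.7]
ft_force: [-1.6, -0.2, -1.4]
eef_pos: [533.2, 86.4, 14.1]
ft_force: [-1.0, -1.9, -0.4]
eef_pos: [533.2, 86.4, 13.7]
ft_force: [-4.4, -2.5, 11.7]
eef_pos: [533.2, 86.4, 13.7]
ft_force: [-8.9, -3.8, 25.6]
```

Contact at 13.7 means the underside is at 8 mm, so the set square is in. Next, the L-square.

```bash
python3 -m pendant '{"delta_pos":[[0,0,0.45],[0,0,0.45],[0,0,0.45],[0,0,0.45],[0,0,0.45],[0,0,4],[0,0,8],[0,0,9]],"rot":[[0,0,0],[0,0,0],[0,0,0],[0,0,0],[0,0,0],[0,0,0],[0,0,0],[0,0,0]],"fingers":[2,10,30,45,45,45,45,45]}' 
python3 -m pendant '{"delta_pos":[[-1,-3,0],[-2,-6,0],[-3,-9,0],[-4,-12,0],[-5,-15,0],[-5.5,-18,0],[-5.5,-21,0],[-5.5,-21,0]],"rot":[[0,0,-0.13],[0,0,-0.26],[0,0,-0.39],[0,0,-0.52],[0,0,-0.65],[0,0,-0.78],[0,0,-0.91],[0,0,-1.04]],"fingers":[50,55,60,60,60,60,60,60]}'
python3 -m pendant '{"delta_pos":[[0,0,0],[0,0,0],[0,0,0],[0,0,0],[0,0,0],[0,0,0]],"rot":[[0,0,-0.13],[0,0,-0.26],[0,0,-0.39],[0,0,-0.431],[0,0,-0.431],[0,0,-0.431]],"fingers":[60,60,60,60,60,60]}'
python3 - <<'E'
from lib import *
s=env.read_state(); M=R.from_rotvec(s["orientation"]).as_matrix(); print(s["eef_pos"],"jaw",np.arctan2(M[1,1],M[0,1]),s["joint_pos"].round(2))
c=env.capture("scene"); M=rz(.235)
m=cmask(c["color"],"square")
r,e=piece(c,"square",[474.1,-124.5,.335],0,dark=False);print("scene square",r.round(3),e)
pk=dict(setsquare=(531.8,85),protractor=(501,195))
overlay(c,[(prism(POLY[n],8,18)[:2],[*pk[n],0],M) for n in pk],250,150,430,285,4,"pics/s9.png")
E
```

```text
time_s: 32.15
eef_pos: [536.7, 87.1, 103.9]
orientation: [-0.368, 3.112, -0.0]
ft_force: [0.3, -0.3, -0.1]
finger_gap: 0.448
time_s: 32.95
eef_pos: [478.9, -126.6, 99.7]
orientation: [1.242, 2.884, -0.002]
ft_force: [0.9, 1.5, -0.7]
finger_gap: 0.597
time_s: 33.55
eef_pos: [478.3, -123.2, 99.7]
orientation: [-1.818, -2.561, -0.0]
ft_force: [-0.4, 1.3, -0.4]
finger_gap: 0.602
[ 478.29444213 -123.21501366   99.67055683] jaw 0.3360613191384831 [-0.39  0.26  1.86  0.    1.03 -0.73]
scene square [ 4.69111e+02 -1.30310e+02  3.26000e-01] 161.9207052769452
```

View pics/s9.png

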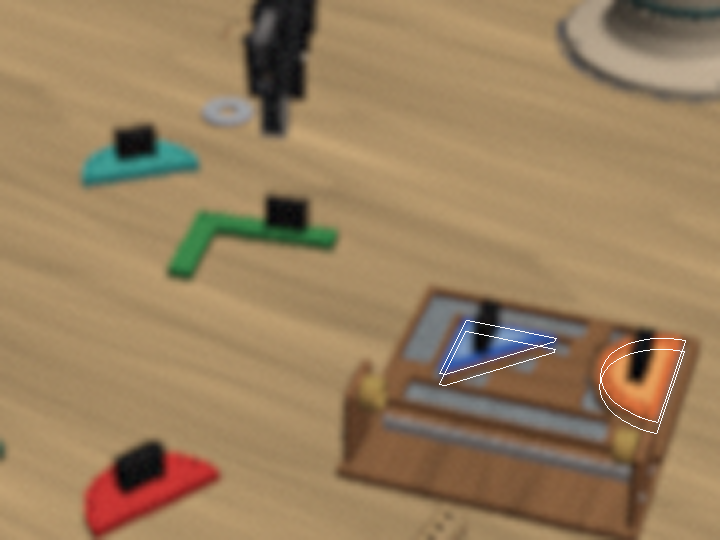

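Both placed instruments lie in their pockets: set square at (490,350), protractor at (645,380). The scene view has a constant bias of about 2 px. Now I'll grip the L-square.

```bash
python3 -m pendant '{"delta_pos":[[-0.3,-0.13,-3],[-0.3,-0.13,-6],[-0.3,-0.13,-8],[-0.3,-0.13,-9],[-0.3,-0.13,-9.5],[-0.3,-0.13,-9.5],[-0.3,-0.13,-9.5]],"rot":[[0,0,0],[0,0,0],[0,0,0],[0,0,0],[0,0,0],[0,0,0],[0,0,0]],"fingers":[60,60,60,60,60,60,60]}'
python3 -m pendant '{"delta_pos":[[0,0,0],[0,0,0],[0,0,0],[0,0,0],[0,0,0],[0,0,0],[0,0,0],[0,0,0]],"rot":[[0,0,0],[0,0,0],[0,0,0],[0,0,0],[0,0,0],[0,0,0],[0,0,0],[0,0,0]],"fingers":[45,30,20,10,2,2,2,2]}' 70
```

```text
time_s: 34.3
eef_pos: [476.2, -125.0, 5.9]
orientation: [1.819, 2.559, 0.001]
ft_force: [-0.1, 0.4, -0.2]
finger_gap: 0.599
time_s: 35.1
eef_pos: [475.7, -124.8, 5.8]
orientation: [1.819, 2.56, 0.0]
ft_force: [-0.6, 0.3, 5.9]
finger_gap: 0.144
```

```bash
python3 -m pendant '{"delta_pos":[[0,0,3],[0,0,7],[0.2,4,10],[0.4,8,10],[0.6,12,10],[0.8,16,10],[0.87,20,10],[0.87,22.4,10]],"rot":[[0,0,0],[0,0,0],[0,0,-0.05],[0,0,-0.101],[0,0,-0.101],[0,0,-0.101],[0,0,-0.101],[0,0,-0.101]],"fingers":[2,2,2,2,2,2,2,2]}' 70
python3 -m pendant '{"delta_pos":[[0,0,-2],[0,0,-4],[0,0,-6],[0,0,-6],[0,0,-6],[0,0,-6]],"rot":[[0,0,0],[0,0,0],[0,0,0],[0,0,0],[0,0,0],[0,0,0]],"fingers":[2,2,2,2,2,2]}' 70
python3 heldtop.py square 5.5
```

```text
time_s: 35.9
eef_pos: [483.6, 102.0, 105.0]
orientation: [-1.944, -2.467, -0.001]
ft_force: [-0.1, -0.3, -0.7]
finger_gap: 0.148
time_s: 36.5
eef_pos: [484.9, 99.3, 46.0]
orientation: [1.946, 2.464, 0.002]
ft_force: [-0.3, -0.3, -0.8]
finger_gap: 0.145
top e [485.   99.3  46.1] yaw 0.234 piece-e world [-0.1  0.6] piece axes [0.1 0.6] err 38.69 at0 39.74
scene e [485.   99.3  46.1] yaw 0.234 piece-e world [-1.9 -1.9] piece axes [-2.3 -1.4] err 26.76 at0 28.76
```

```bash
python3 -m pendant '{"delta_pos":[[-0.05,0.02,-1],[-0.05,0.02,-2],[-0.05,0.02,-2.4],[-0.05,0.02,-2.7],[-0.05,0.02,-2.9],[-0.05,0.02,-2.9]],"rot":[[0,0,0],[0,0,0],[0,0,0],[0,0,0],[0,0,0],[0,0,0]],"fingers":[2,2,2,2,2,2]}' 70| grep -E "eef|ft"; for i in 1 2 ; do python3 -m pendant '{"delta_pos":[[0,0,-0.1],[0,0,-0.2],[0,0,-0.2]],"rot":[[0,0,0],[0,0,0],[0,0,0]],"fingers":[2,2,2]}' 70 | grep -E "eef|ft"; done
```

```text
eef_pos: [483.5, 99.4, 15.8]
ft_force: [0.2, 0.3, -0.4]
eef_pos: [483.8, 99.5, 14.2]
ft_force: [0.1, -1.5, -1.1]
eef_pos: [483.9, 99.5, 13.7]
ft_force: [-2.5, -1.2, 13.9]
```

In (13.7 → 8 mm floor). Release, then check the roll, whose fit moved about 5 cm, possibly the announced knock.

```bash
python3 -m pendant '{"delta_pos":[[0,0,0.3],[0,0,0.3],[0,0,0.3],[0,0,0.3],[0,0,0.3],[0,0,4],[0,0,8],[0,0,10]],"rot":[[0,0,0],[0,0,0],[0,0,0],[0,0,0],[0,0,0],[0,0,0],[0,0,0],[0,0,0]],"fingers":[2,10,30,40,40,40,40,40]}' 
python3 -m pendant '{"delta_pos":[[0,-4,0.5],[0,-8,1],[0,-12,1.5],[0,-16,2],[0,-20,2],[0,-24,2],[0,-28,2],[0,-31,2]],"rot":[[0,0,-0.05],[0,0,-0.1],[0,0,-0.15],[0,0,-0.18],[0,0,-0.18],[0,0,-0.18],[0,0,-0.18],[0,0,-0.18]],"fingers":[60,80,100,100,100,100,100,100]}'
python3 - <<'E'
from lib import *
c=env.capture("top"); f=c["color"].astype(float); 
m=np.clip((f[...,0]-100)/40,0,1)*(f[...,2]>110); m[:200]=0; m[260:]=0; m[:,:400]=0; m[:,480:]=0
cyl=[np.array([(22*np.cos(a),s*59,22*np.sin(a)) for a in np.linspace(0,6.28,32)]) for s in(1,-1)]
hull=[np.array([cyl[0][i],cyl[0][i+1],cyl[1][i+1],cyl[1][i]]) for i in range(31)]
q,e=fit(c,m,cyl+hull,[509,-450,.09],24,pad=8); print("roll",q.round(3),round(e,1))
k=4; x0,y0=380,190
overlay(c,[(cyl,[q[0],q[1],24],rz(q[2])),([np.array([(0,-103,0),(0,-63,0),(0,63,0),(0,81,0)])],[q[0],q[1],24],rz(q[2]))],380,190,500,270,4,"pics/r1.png")
a=cv2.imread("pics/r1.png"); b=cv2.resize(c["color"][150:260,205:325],None,fx=4,fy=4,interpolation=cv2.INTER_CUBIC)
cv2.imwrite("pics/r1.png",np.vstack([a,b])[:,:480]); print(env.read_state()["eef_pos"])
E
```

```text
time_s: 38.6
eef_pos: [485.2, 99.8, 114.8]
orientation: [1.945, 2.463, 0.005]
ft_force: [0.3, 0.4, 0.9]
finger_gap: 0.402
time_s: 39.4
eef_pos: [483.5, -212.8, 132.0]
orientation: [2.162, 2.279, -0.0]
ft_force: [-0.4, 0.8, 1.0]
finger_gap: 0.998
roll [ 5.58462e+02 -4.56179e+02  5.40000e-02] 13.0
[ 484.2915365  -217.38840751  132.02313201]
```

View pics/r1.png

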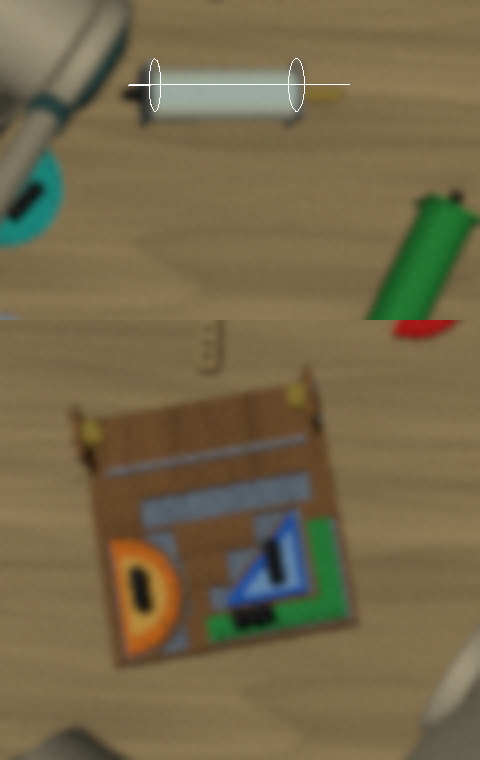

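The tray is right: protractor (145,600), set square (275,560) and square (330,590) all in. The roll was knocked about +4 cm in x since the start; it now runs from (150,95) to (298,94) in the crop. I'll refit it from there.

```bash
python3 - <<'E'
from lib import *
c=env.capture("top"); f=c["color"].astype(float)
print(ray(c,(417.1,213.4),24),ray(c,(454.1,213.1),24))
m=np.clip((f[...,0]-85)/50,0,1); m[:200]=0; m[235:]=0; m[:,:412]=0; m[:,462:]=0
cyl=[np.array([(22*np.cos(a),s*59,22*np.sin(a)) for a in np.linspace(0,6.28,32)]) for s in(1,-1)]
hull=[np.array([cyl[0][i],cyl[0][i+1],cyl[1][i+1],cyl[1][i]]) for i in range(31)]
q,e=fit(c,m,cyl+hull,[550,-452,.04],24,pad=6); print("roll",q.round(3),round(e,1))
v=m[200:230,435]; print(v.round(1))
print(f[205:225,435].astype(int).tolist())
u=f[213,405:475].astype(int); print(u.tolist())
E
```

```text
[ 546.0459171  -393.64246877   24.        ] [ 553.47769592 -516.67835454   24.        ]
roll [ 5.51901e+02 -4.55637e+02  5.80000e-02] 47.1
[0.  0.  0.  0.  0.  0.  0.  0.4 0.8 1.  1.  1.  1.  1.  1.  1.  1.  0.9
 0.5 0.1 0.  0.  0.  0.  0.  0.  0.  0.  0.  0. ]
[[78, 111, 129], [85, 113, 126], [103, 124, 129], [125, 144, 141], [142, 161, 152], [151, 165, 153], [159, 169, 156], [162, 170, 156], [163, 170, 157], [160, 169, 156], [152, 167, 155], [143, 161, 152], [130, 148, 144], [112, 128, 128], [91, 109, 113], [78, 104, 114], [71, 102, 119], [73, 104, 121], [70, 102, 119], [69, 100, 117]]
[[42, 49, 42], [50, 66, 71], [62, 88, 100], [70, 100, 116], [67, 96, 112], [51, 73, 86], [34, 49, 57], [27, 35, 40], [25, 28, 32], [26, 28, 29], [30, 32, 33], [51, 53, 53], [80, 85, 81], [120, 126, 117], [148, 155, 144], [159, 167, 154], [162, 170, 157], [162, 169, 156], [161, 169, 156], [161, 169, 155], [162, 169, 155], [162, 169, 156], [163, 171, 157], [162, 169, 156], [161, 168, 155], [161, 169, 155], [162, 171, 157], [161, 168, 154], [161, 169, 154], [162, 170, 156], [163, 170, 157], [162, 169, 155], [161, 169, 156], [161, 170, 156], [161, 170, 156], [161, 168, 155], [160, 168, 155], [162, 170, 156], [161, 168, 155], [161, 170, 156], [161, 169, 156], [161, 169, 155], [160, 169, 154], [160, 168, 155], [161, 169, 155], [162, 169, 156], [162, 170, 155], [159, 168, 154], [148, 157, 143], [120, 129, 124], [86, 107, 113], [63, 105, 121], [53, 108, 127], [49, 106, 126], [50, 107, 128], [50, 106, 126], [51, 107, 128], [51, 108, 127], [51, 107, 127], [55, 106, 125], [60, 102, 122], [72, 108, 127], [78, 111, 131], [79, 114, 131], [78, 112, 131], [80, 114, 133], [80, 113, 133], [79, 114, 132], [79, 114, 133], [79, 113, 133]]
```

```bash
python3 -m pendant '{"delta_pos":[[1.2,-4,0],[2.4,-8,0],[3.6,-12,0],[4.8,-16,0],[6,-20,-2],[6.67,-23.8,-4],[6.67,-23.8,-7],[6.67,-23.8,-7]],"rot":[[0,0,0],[0,0,0],[0,0,0],[0,0,0],[0,0,0],[0,0,0],[0,0,0],[0,0,0]],"fingers":[100,100,100,100,100,100,100,100]}' 80
python3 -m pendant '{"delta_pos":[[0,0,0],[0,0,-2],[0,0,-4],[0,0,-6],[0,0,-7],[0,0,-7],[0,0,-7]],"rot":[[0,0,0],[0,0,0],[0,0,0],[0,0,0],[0,0,0],[0,0,0],[0,0,0]],"fingers":[90,90,90,90,90,90,90]}' 80
```

```text
time_s: 40.3
eef_pos: [547.8, -445.7, 56.6]
orientation: [-2.154, -2.272, -0.002]
ft_force: [-0.6, 0.8, -0.5]
finger_gap: 0.997
time_s: 41.0
eef_pos: [551.2, -448.6, -6.2]
orientation: [2.158, 2.28, 0.0]
ft_force: [0.0, 0.0, -0.3]
finger_gap: 0.898
```

```bash
python3 -m pendant '{"delta_pos":[[0,-0.65,-0.2],[0,-0.65,-0.2],[0,-0.65,-0.2],[0,-0.65,-0.2],[0,-0.65,-0.2],[0,-0.65,-0.2],[0,-0.65,-0.2],[0,-0.65,-0.2]],"rot":[[0,0,0],[0,0,0],[0,0,0],[0,0,0],[0,0,0],[0,0,0],[0,0,0],[0,0,0]],"fingers":[90,80,70,60,50,40,30,30]}' 80
python3 -m pendant '{"delta_pos":[[0,0,0],[0,0,0],[0,0,0],[0,0,0]],"rot":[[0,0,0],[0,0,0],[0,0,0],[0,0,0]],"fingers":[30,30,30,30]}' 80
```

```text
time_s: 41.8
eef_pos: [550.4, -455.0, -9.3]
orientation: [2.16, 2.28, -0.0]
ft_force: [-0.4, 0.5, 5.0]
finger_gap: 0.493
time_s: 42.2
eef_pos: [550.4, -455.1, -9.4]
orientation: [2.16, 2.28, -0.0]
ft_force: [-0.9, 0.7, 4.7]
finger_gap: 0.495
```

```bash
python3 -m pendant '{"delta_pos":[[0,0,3],[0,0,7],[0.5,3,11],[1,7,14],[2,11,14],[3,15,14],[4,19,14],[5,23,14]],"rot":[[0,0,0],[0,0,0],[0,0,0.06],[0,0,0.12],[0,0,0.18],[0,0,0.18],[0,0,0.18],[0,0,0.18]],"fingers":[30,30,30,30,30,30,30,30]}' 80
python3 -m pendant '{"delta_pos":[[0.5,4,0],[1,8,0],[1.5,12,0],[2,16,0],[2.5,20,0],[3,24,0],[3.5,28,0],[3.9,32,0]],"rot":[[0,0,0],[0,0,0],[0,0,0],[0,0,0],[0,0,0],[0,0,0],[0,0,0],[0,0,0]],"fingers":[30,30,30,30,30,30,30,30]}' 80
python3 -m pendant '{"delta_pos":[[0,4,0],[0,8,0],[0,9.4,0],[0,9.4,0],[0,9.4,-1],[0,9.4,-1.5],[0,9.4,-1.5],[0,9.4,-1.5]],"rot":[[0.06,0.014,0],[0.12,0.028,0],[0.18,0.042,0],[0.237,0.057,0],[0.237,0.057,0],[0.237,0.057,0],[0.237,0.057,0],[0.237,0.057,0]],"fingers":[30,30,30,30,30,30,30,30]}' 80
cat > st.py <<'E'
from lib import *
s=env.read_state(); M=R.from_rotvec(s["orientation"]).as_matrix(); e=s["eef_pos"]; zt=M[:,2]; C=rz(.235)
G=e-33.4*zt; Gc=C.T@(G-[568.4,138.5,0]); ax=C.T@(-M[:,0]); ax=ax*(-np.sign(ax[1]))
F=C.T@s["ft_force"]
print("e",e.round(1),"G caddy",Gc.round(1),"axis->plunger",ax.round(3),"tilt",np.arcsin(-ax[2]).round(3),"tip free",(Gc+103*ax).round(1),"fixed tip",(Gc-81*ax).round(1),"F caddy",F.round(1),"F axial",(F@ax).round(1),"dist to pivot",np.linalg.norm(Gc-[80.9,-89,56]).round(1))
E
python3 st.py
```

```text
time_s: 43.0
eef_pos: [599.8, -222.9, 128.8]
orientation: [-1.946, -2.464, 0.0]
ft_force: [0.7, -1.2, -2.7]
finger_gap: 0.494
time_s: 43.8
eef_pos: [638.6, 96.7, 128.6]
orientation: [-1.946, -2.465, 0.002]
ft_force: [0.1, 0.1, -2.5]
finger_gap: 0.494
time_s: 44.6
eef_pos: [638.9, 189.2, 114.6]
orientation: [-1.823, -2.309, -0.222]
ft_force: [0.6, -1.1, -2.7]
finger_gap: 0.496
e [638.9 189.2 114.6] G caddy [ 80.4  24.9 147. ] axis->plunger [-0.001 -0.97  -0.241] tilt 0.244 tip free [ 80.3 -75.1 122.2] fixed tip [ 80.5 103.5 166.6] F caddy [ 0.3 -1.2 -2.7] F axial 1.8 dist to pivot 145.8
```

```bash
python3 -m pendant '{"delta_pos":[[0.06,0.01,-2],[0.06,0.01,-4],[0.06,0.01,-5.5],[0.06,0.01,-6],[0.06,0.01,-6.25],[0.06,0.01,-6.25],[0.06,0.01,-6.25]],"rot":[[0,0,0],[0,0,0],[0,0,0],[0,0,0],[0,0,0],[0,0,0],[0,0,0]],"fingers":[30,30,30,30,30,30,30]}' 80; python3 st.py
python3 - <<'E'
from lib import *
c=env.capture("scene"); M=rz(.235)
cup=lambda s:np.array([(12*np.cos(a),0,12*np.sin(a)) for a in np.linspace(0,6.28,20)])+[81,s*79,56]
overlay(c,[([cup(1),cup(-1)],[568.4,138.5,0],M)],320,190,440,290,5,"pics/s10.png")
E
```

```text
time_s: 45.3
eef_pos: [640.6, 189.2, 53.6]
orientation: [-1.824, -2.31, -0.225]
ft_force: [0.1, -0.4, -2.5]
finger_gap: 0.493
e [640.6 189.2  53.6] G caddy [82.  24.5 86. ] axis->plunger [-0.001 -0.97  -0.241] tilt 0.244 tip free [ 82.  -75.5  61.1] fixed tip [ 82.1 103.1 105.5] F caddy [-0.  -0.4 -2.5] F axial 1.0 dist to pivot 117.4
```

View pics/s10.png

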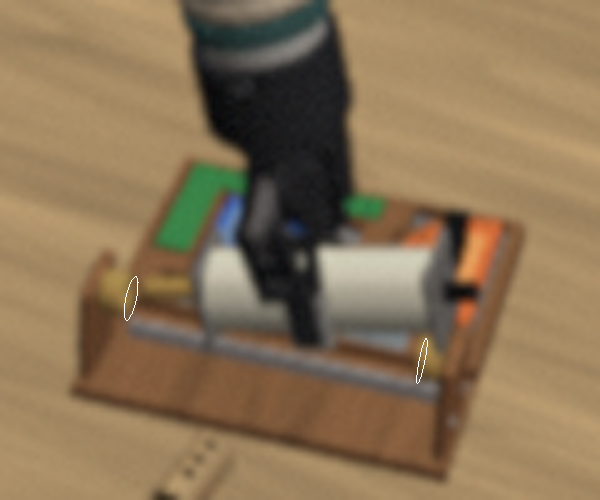

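The roll is tilted, with the plunger lined up in front of the right-hand cup (115,290) and the black tip raised over the left one. Now I'll enter the cup, watching forces.

```bash
python3 -m pendant '{"delta_pos":[[-0.05,-0.2,-0.15],[0.03,-0.6,-0.25],[0.15,-1.05,-0.37],[0.26,-1.53,-0.49],[0.26,-1.53,-0.49],[0.26,-1.53,-0.49]],"rot":[[0,0,0],[0,0,0],[0,0,0],[0,0,0],[0,0,0],[0,0,0]],"fingers":[30,30,30,30,30,30]}' 80; python3 st.py
```

```text
time_s: 45.95
eef_pos: [642.9, 173.3, 47.5]
orientation: [-1.824, -2.309, -0.223]
ft_force: [1.8, -0.5, -4.4]
finger_gap: 0.492
e [642.9 173.3  47.5] G caddy [80.6  8.4 79.9] axis->plunger [-0.001 -0.971 -0.241] tilt 0.243 tip free [ 80.4 -91.5  55.1] fixed tip [80.7 87.  99.4] F caddy [ 1.6 -0.9 -4.4] F axial 1.9 dist to pivot 100.3
```

```bash
python3 -m pendant '{"delta_pos":[[0.07,-0.31,-0.08],[0.15,-0.63,-0.16],[0.23,-0.94,-0.24],[0.23,-0.94,-0.24],[0.23,-0.94,-0.24]],"rot":[[0,0,0],[0,0,0],[0,0,0],[0,0,0],[0,0,0]],"fingers":[30,30,30,30,30]}' 80; python3 st.py
```

```text
time_s: 46.45
eef_pos: [644.7, 165.4, 45.5]
orientation: [-1.822, -2.308, -0.225]
ft_force: [0.6, 5.6, -4.5]
finger_gap: 0.491
e [644.7 165.4  45.5] G caddy [80.4  0.3 77.9] axis->plunger [-0.001 -0.97  -0.243] tilt 0.245 tip free [ 80.3 -99.6  52.9] fixed tip [80.5 78.8 97.6] F caddy [ 1.9  5.4 -4.5] F axial -4.1 dist to pivot 91.9
```

```bash
python3 -m pendant '{"delta_pos":[[0.08,-0.33,-0.08],[0.16,-0.66,-0.17],[0.24,-1,-0.25],[0.32,-1.32,-0.34],[0.32,-1.32,-0.34],[0.32,-1.32,-0.34]],"rot":[[0,0,0],[0,0,0],[0,0,0],[0,0,0],[0,0,0],[0,0,0]],"fingers":[30,30,30,30,30,30]}' 80; python3 st.py
```

```text
time_s: 47.05
eef_pos: [647.5, 153.5, 42.4]
orientation: [-1.821, -2.306, -0.226]
ft_force: [-0.1, 9.4, -2.1]
finger_gap: 0.494
e [647.5 153.5  42.4] G caddy [ 80.5 -12.   74.8] axis->plunger [-0.001 -0.969 -0.245] tilt 0.248 tip free [  80.3 -111.9   49.6] fixed tip [80.6 66.5 94.7] F caddy [ 2.1  9.2 -2.1] F axial -8.4 dist to pivot 79.2
```

```bash
python3 -m pendant '{"delta_pos":[[0.01,-0.05,-0.27],[0.02,-0.1,-0.55],[0.04,-0.16,-0.8],[0.05,-0.22,-1.05],[0.07,-0.3,-1.3],[0.09,-0.37,-1.54],[0.09,-0.37,-1.54]],"rot":[[-0.031,-0.007,0],[-0.063,-0.015,0],[-0.092,-0.022,0],[-0.122,-0.029,0],[-0.151,-0.036,0],[-0.18,-0.043,0],[-0.18,-0.043,0]],"fingers":[30,30,30,30,30,30,30]}' 80; python3 st.py
python3 -m pendant '{"delta_pos":[[0.02,-0.09,-0.24],[0.04,-0.18,-0.48],[0.04,-0.18,-0.48],[0.04,-0.18,-0.48]],"rot":[[-0.029,-0.007,0],[-0.058,-0.014,0],[-0.058,-0.014,0],[-0.058,-0.014,0]],"fingers":[30,30,30,30]}' 80; python3 st.py
```

```text
time_s: 47.75
eef_pos: [648.1, 150.7, 26.6]
orientation: [-1.915, -2.428, -0.059]
ft_force: [-0.3, 8.8, -1.4]
finger_gap: 0.493
e [648.1 150.7  26.6] G caddy [80.3 -8.8 59.9] axis->plunger [-0.    -0.998 -0.062] tilt 0.062 tip free [  80.3 -111.6   53.6] fixed tip [80.4 72.  64.9] F caddy [ 1.7  8.6 -1.4] F axial -8.5 dist to pivot 80.3
time_s: 48.15
eef_pos: [648.8, 148.4, 21.8]
orientation: [-1.946, -2.464, -0.003]
ft_force: [-0.1, 8.2, -3.1]
finger_gap: 0.495
e [648.8 148.4  21.8] G caddy [80.5 -9.2 55.2] axis->plunger [-0.001 -1.    -0.003] tilt 0.003 tip free [  80.4 -112.2   55. ] fixed tip [80.6 71.8 55.4] F caddy [ 1.8  8.  -3.1] F axial -8.0 dist to pivot 79.8
```

```bash
python3 -m pendant '{"delta_pos":[[-0.08,0.33,0.05],[-0.16,0.66,0.05],[-0.24,0.99,0.05],[-0.32,1.32,0.05],[-0.37,1.55,0.05],[-0.37,1.55,0.05]],"rot":[[0,0,0],[0,0,0],[0,0,0],[0,0,0],[0,0,0],[0,0,0]],"fingers":[30,30,30,30,30,30]}' 80; python3 st.py
```

```text
time_s: 48.75
eef_pos: [645.5, 161.9, 22.3]
orientation: [1.946, 2.466, -0.0]
ft_force: [-0.3, 4.3, -3.1]
finger_gap: 0.49
e [645.5 161.9  22.3] G caddy [80.5  4.8 55.7] axis->plunger [-0.001 -1.     0.   ] tilt -0.0 tip free [ 80.4 -98.2  55.7] fixed tip [80.5 85.8 55.6] F caddy [ 0.7  4.2 -3.1] F axial -4.2 dist to pivot 93.8
```

```bash
python3 -m pendant '{"delta_pos":[[-0.04,0.15,0],[-0.07,0.3,0],[-0.07,0.3,0],[-0.07,0.3,0]],"rot":[[0,0,0],[0,0,0],[0,0,0],[0,0,0]],"fingers":[30,30,30,30]}' 80; python3 st.py
python3 -m pendant '{"delta_pos":[[0,0,0],[0,0,0],[0,0,0],[0,0,0],[0,0,0],[0,0,2],[0,0,5],[0,0,9]],"rot":[[0,0,0],[0,0,0],[0,0,0],[0,0,0],[0,0,0],[0,0,0],[0,0,0],[0,0,0]],"fingers":[55,65,75,80,80,80,80,80]}'
python3 -m pendant '{"delta_pos":[[0,-4,5],[-2,-8,8],[-4,-12,8],[-6,-16,8],[-8,-20,8],[-10,-24,8],[-12,-28,8],[-12,-28,8]],"rot":[[0,0,0],[0,0,0],[0,0,0],[0,0,0],[0,0,0],[0,0,0],[0,0,0],[0,0,0]],"fingers":[80,80,80,80,80,80,80,80]}'
python3 - <<'E'
from lib import *
c=env.capture("scene"); t=env.capture("top")
a=cv2.resize(c["color"][200:315,330:540],None,fx=3.6,fy=3.6,interpolation=cv2.INTER_CUBIC)
b=cv2.resize(t["color"][160:245,212:307],None,fx=4,fy=4,interpolation=cv2.INTER_CUBIC)[:,:380]
w=756; out=np.zeros((a.shape[0]+0,w,3),np.uint8); out[:a.shape[0],:a.shape[1]]=a
h=np.zeros((200,w,3),np.uint8); b=cv2.resize(b,(210,188)); h[:188,:210]=b
# enlarged roll in top
r=cv2.resize(t["color"][155:190,215:300],None,fx=5.5,fy=5.5,interpolation=cv2.INTER_CUBIC); h[:r.shape[0],230:230+r.shape[1]]=r
cv2.imwrite("pics/final.png",np.vstack([out,h])[:600])
E
```

```text
time_s: 49.15
eef_pos: [645.4, 162.4, 22.3]
orientation: [1.945, 2.464, -0.003]
ft_force: [2.1, -5.3, -4.3]
finger_gap: 0.492
e [645.4 162.4  22.3] G caddy [80.5  5.5 55.7] axis->plunger [-0.001 -1.     0.004] tilt -0.004 tip free [ 80.4 -97.5  56. ] fixed tip [80.5 86.5 55.4] F caddy [ 0.8 -5.7 -4.3] F axial 5.7 dist to pivot 94.5
time_s: 49.95
eef_pos: [643.3, 164.2, 111.3]
orientation: [-1.945, -2.464, 0.006]
ft_force: [0.5, 0.6, -0.8]
finger_gap: 0.801
time_s: 50.75
eef_pos: [522.4, -120.0, 192.5]
orientation: [1.953, 2.459, -0.005]
ft_force: [0.2, 1.1, 0.2]
finger_gap: 0.802
```

View pics/final.png

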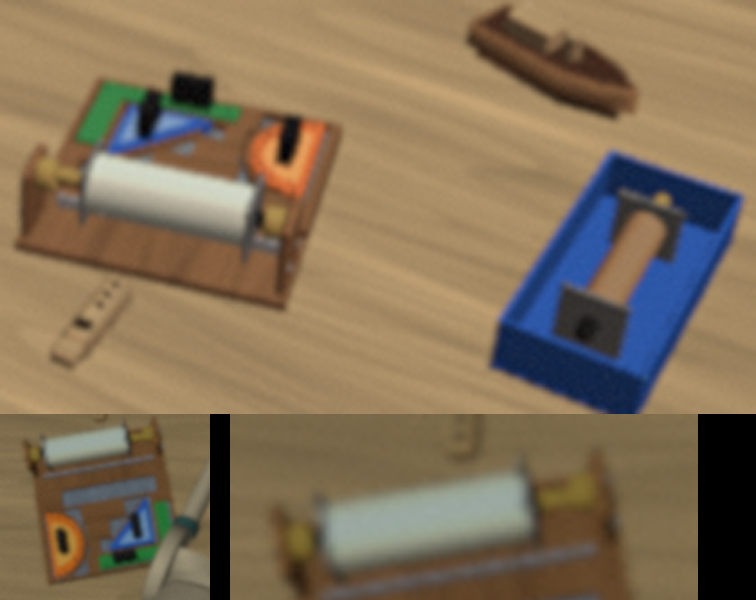

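All jobs show as done: roll between the cups, spool flat in the box, three instruments in the tray, bystanders untouched. One last numeric check, also for any yellow rule, with the arm moved farther off.

```bash
python3 -m pendant '{"delta_pos":[[-2,-4,0],[-4,-8,0],[-6,-12,0],[-8,-16,0],[-8,-16,0],[-8,-16,0]],"rot":[[0,0,0],[0,0,0],[0,0,0],[0,0,0],[0,0,0],[0,0,0]],"fingers":[80,80,80,80,80,80]}' | head -1
python3 - <<'E'
from lib import *
c=env.capture("top"); f=c["color"]
for n,p in dict(square=(483.7,100.05),setsquare=(531.8,85),protractor=(501,195)).items():
    faces=prism(POLY[n],0,10); m=cmask(f,n); W=np.ones((400,640)); dk=(f.max(2)<60).astype(np.uint8); W[cv2.dilate(dk,np.ones((3,3)))>0]=0
    q,e=fit(c,m,faces,[*p,.235],8,W=W,pad=4); print(n,"offset from place",(q[:2]-p).round(1),"dyaw",(q[2]-.235).round(3),round(e,1))
h=cv2.cvtColor(f,cv2.COLOR_BGR2HSV); y=((h[...,0]>20)&(h[...,0]<35)&(h[...,1]>150)&(h[...,2]>110)).astype(np.uint8)
print("yellow blobs",cv2.connectedComponentsWithStats(y)[2][1:].tolist()); 
r=cv2.imread("pics/top0.png"); 
for n,(u,v) in dict(boat=(193,287),key=(380,275),whistle=(257,151)).items(): 
    s=np.s_[v-18:v+18,u-26:u+26]; print(n,np.abs(r[s].astype(int)-f[s]).sum(2).mean().round(1))
print(env.read_state()["ft_force"],env.read_state()["time_s"])
E
```

```text
time_s: 51.45
square offset from place [ 0.9 -0.1] dyaw 0.01 97.6
setsquare offset from place [0.3 0.9] dyaw -0.003 18.5
protractor offset from place [1.8 0.6] dyaw 0.011 10.5
yellow blobs [[428, 140, 1, 5, 5], [272, 166, 9, 6, 29], [226, 175, 3, 5, 14], [43, 275, 1, 1, 1], [471, 278, 4, 7, 10]]
boat 55.0
key 44.3
whistle 8.6
[ 0.1228813   0.4830839  -0.32354516] 51.5
```

```bash
python3 -c "
from station import env
print(env.sign_off())"
```

```text
the job is handed in; nothing more can be done
None
```

I handed the job in at about 51.5 s of robot time; the hand-in reports no verdict.

**What I did**
- **Spool:** It is out of the holder and lies flat in the blue box.
- **Instruments:** The protractor, set square and L-square are in their pockets. I saw no yellow rule on the bench.
- **Roll:** It had been knocked about 4 cm since the start. I found it again and fitted it with the plunger in the right cup and the black tip in the left.

**Last checks**
- **Tray:** Each piece stopped at about 8 mm height, the pocket floor, when lowered. Camera fits put them within 2 mm and 0.011 rad of their places.
- **Roll:** Both ends look home in the final picture. The axial force reversed when the black tip reached the cup floor.

**What disagreed**
- **Tool length:** The real fingertips stood about 14 mm behind the reported TCP instead of 17 mm ahead. The first grip closed on top of the spool, so I corrected for this in every later grip.
- **Scene camera:** It showed a bias of about 2 px, so I relied on the top camera and on contact.
- **Final fit of the L-square:** It had a high residual (97.6), though its offset was under 1 mm.
- **Bystanders:** A before-and-after image difference was high at the boat (55.0) and the key disc (44.3). I put that down to the arm in one picture or the other. The boat is at the same pixels as at the start. I did not check the key disc separately.

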